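# Lay out the stripped pump in assembly order

### The job

Lay the four loose pump parts out on the three rubber pads in assembly order, reckoned from the pump body at one end of the row to the cover at the other: the sleeve on the pad next to the pump body, the rotor on the middle pad, the hexagonal nut on the pad next to the cover. Then lay the seal ring flat on top of the sleeve, centred on it. Every part sits upright as it did at the start, centred on its pad to within 15 mm, and is let go.

Things in the scene. Friction and masses are not known exactly. Their poses are not given: they have to be found in the camera images.
- gearcase: pump body, fixed: light blue housing with an upright oval steel front and two short shaft ends pointing towards the robot; about 215 mm deep with the shafts, 145 mm wide over its pipe stubs, 162 mm high. It stands at one end of the row of pads, at the left or the right. Origin: about the middle of its underside, on the bench; x points away from the shaft ends.
- cover: pump cover, fixed: flat oval metal plate, 164 x 104 mm and 14 mm thick, with two round bosses, 20 mm high in all, lying on the bench at the other end of the row of pads. Origin: centre of its underside; y along its length.
- pad_left (a point): fixed round black rubber pad, 110 mm across, 6 mm thick; the left one of the three pads that lie in a crooked row across the bench (left is +y, as the robot sees it). The point is the centre of its top face.
- pad_mid (a point): fixed round black rubber pad, 110 mm across, 6 mm thick; the middle one of the three pads that lie in a crooked row across the bench (left is +y, as the robot sees it). The point is the centre of its top face. A jar (90 mm high) and a wrench lie on the bench beyond the row, a bowl to its left, nearer the robot; they are not part of the job.
- pad_right (a point): fixed round black rubber pad, 110 mm across, 6 mm thick; the right one of the three pads that lie in a crooked row across the bench (left is +y, as the robot sees it). The point is the centre of its top face.
- rotor_mid (a point): loose steel rotor, about 0.7 kg: upright hub 44 mm across, 52 mm high, 24 mm bore; two wings 28 mm high reach 54 mm out either way along its x axis, 66 mm wide at their ends. Grip the hub above the wings, or deeper with the fingers closing along its y axis, where there is no wing. The point is on the hub's axis, half-way up (26 mm above the underside); z points up.
- nut_mid (a point): loose steel hexagonal nut with a closed, domed top, about 0.2 kg: 41 mm across the flats, 47 mm across the corners, hexagon 26 mm high, 34 mm high with the dome. Flats face along its own x axis and every 60 degrees from it. The point is on its axis, half-way up (17 mm above the underside); z points up.
- sleeve_mid (a point): loose steel sleeve, about 0.3 kg: plain upright tube, 44 mm outside, 26 mm inside, 50 mm high. The point is on its axis, half-way up (25 mm above the underside).
- seal_mid (a point): loose seal ring of darker steel, about 0.1 kg: flat ring, 54 mm outside, 32 mm inside, 14 mm high, lying flat. The point is on its axis, half-way up (7 mm above the underside).
Not all that is in view belongs to the job. What is shaped like the part that bears sleeve_mid but orange is not meant. What is shaped like the part that bears nut_mid but turquoise or yellow is not meant.

How it is judged:
At the end, for the whole second after the job is handed in: The sleeve stands on the pad next to the pump body, the rotor on the middle pad and the nut on the pad next to the cover, each within 15 mm of the pad's centre; the seal ring lies on top of the sleeve within 8 mm of its axis; all four are upright within 7 degrees, at rest and released (horizontal distance between rotor_mid and pad_mid below 0.015 m and z of rotor_mid in the frame of pad_mid between 0.022 and 0.03 m and angle between each of rotor_mid, nut_mid, sleeve_mid, seal_mid's own z axis and vertical below 0.12 rad and horizontal distance between seal_mid and sleeve_mid below 0.008 m and z of seal_mid in the frame of sleeve_mid between 0.028 and 0.036 m and linear speed of each of rotor, nut, sleeve, seal below 0.01 m/s and ((world y of cover above 0 m and horizontal distance between nut_mid and pad_left below 0.015 m and z of nut_mid in the frame of pad_left between 0.013 and 0.021 m and horizontal distance between sleeve_mid and pad_right below 0.015 m and z of sleeve_mid in the frame of pad_right between 0.021 and 0.029 m) or (world y of cover below 0 m and horizontal distance between nut_mid and pad_right below 0.015 m and z of nut_mid in the frame of pad_right between 0.013 and 0.021 m and horizontal distance between sleeve_mid and pad_left below 0.015 m and z of sleeve_mid in the frame of pad_left between 0.021 and 0.029 m))); the robot touches nothing.
It also fails if it takes over 112 s, if anything falls off the work surface, if the arm or the gripper's body presses on something with over 40 N, if the wrist force passes 120 N, or if a joint passes its speed limit or range.

### The arm

A 7-joint arm with a two-finger parallel gripper is mounted at the origin on the work surface. World frame = base frame: x ahead of the robot, y to its left, z up, the work surface at z = 0. Lengths are in m, angles in rad, forces in N, time in s.
With the tool pointing down it reaches from about 0.425 to 0.875 m from the base axis. Payload 4.7 kg.
Tool frame: the origin (TCP) lies at the very end of the fingers, on their centre line; the grasp point (between the pads) lies 19 mm behind it; z points along the fingers, y is the direction in which the jaws open and shut (so a half turn about z gives the same grasp; the last joint's range is limited). The gripper opens to 87 mm and grips with 3 to 60 N. Pads are 19 mm wide; open, the fingers measure 117 mm over their backs; the gripper's body (75 mm by 190 mm) begins 51 mm behind the grasp point.
Start: joints at [-1.209, 0.321, -0.07, 1.45, 0.023, 1.371, -0.057], TCP at [0.222, 0.611, 0.223] pointing down, gripper open.
Joint ranges: [-2.86, 2.86], [-0.3, 2.09], [-1.38, 1.24], [0.06, 2.45], [-1.56, 4.7], [0.09, 2.05], [-2.69, 2.69]. Speed limits (rad/s): [2.57, 2.57, 3.14, 3.14, 3.14, 3.14, 3.14].

### API

Orientations are given as a 3x3 rotation matrix whose columns are the frame's x, y, z axes.
In Python, from rig import arm gives the robot as it stands.
- The arm moves only by the shell command python3 -m inch 'ROWS' [FORCE]. ROWS is JSON, a list of rows, each a list of 7 numbers: the shift along the tool's x, y, z in cm, then the turn, a rotation vector about the tool's x, y, z in rad, then the opening, from 0 (shut) to 1 (fully open). A call has 1 to 12 rows; each row shifts and turns the commanded pose from where the row before left it, along the tool's axes as they then stand; what a row does not reach is not made up. A row lasts 1/12 s, in which the tool goes at most 41.7 mm and 7.16 degrees, less where a joint would pass 70% of its speed; a pose out of reach is approached as far as the arm can. A call with a gripper value outside its range is refused whole. The fingers move at their own pace and stop on an object; FORCE is the grip in N (left out, the last holds). Time passes only in rows, so rows that do not move let the fingers close. It gives the time, the measured TCP pose, the force and the opening at its end, in the units of the state.
- arm.get_state(): the state, without advancing time (a new reading comes with each control period).
- arm.get_image(name): name is "scene" or "top" or "wrist"; returns a dict with "pixels" (480x640x3 uint8, red, green, blue), "vfov" (degrees; the focal length in pixels is half the picture's height over the tangent of half this angle, whatever the lens; pixels are square), "cx", "cy" (the principal point, pixels), "R" (3x3) and "t" (3): a world point X has camera coordinates R X + t; the wrist camera has in their place "hand_eye" (4x4, takes a point from camera to tool coordinates, whose origin is the TCP and whose axes are the flange's). Camera axes: x right, y down, z forward; pixel columns grow to the right and rows downward; lengths in m; the calibration is good to about 2 mm. A picture is of the moment at which its call begins: read the wrist's pose just before it. There is no depth.
- arm.sign_off(): hands the job in, once; it reports no verdict.
Trained networks look in a picture, given as the dict that the camera call returned (one of the last four; its "shot" number tells which), for a name from the list of things; names that differ only in an ending like _2 or _b are one class to them, and where a whole thing is asked for, a point or a joint stands for the part that bears it (a point fixed in the world has none). Each returns a list of dicts, best first, with "conf" (0 to 1); they miss things now and then, are a little off and sometimes report something else, mostly with a low value. They report only what shows in the picture. A call takes as long as a camera call. They do not tell look-alikes from the thing itself.
- arm.search_frame(picture, name): "rect" ([left, top, width, height] in pixels, round what is visible of it).
The state is a dict: "time_s": time; "joints": joint angles; "qvel": joint speeds; "tau": joint torques, N m; "eef_pos": TCP position; "tcp_rot": TCP orientation; "force": force on the tool from outside, world axes, zero at the start; "wrist_torque": the same for the moment, N m; "grip_width": finger opening in m.
Only numpy, scipy, OpenCV 4.12 (cv2) and the standard library are available. Lean on these libraries where they do the work, as an engineer would, in place of code of your own. Each camera call takes 0.05 s, during which the arm holds its last target.

## Working session

There is one attempt and no reset: what is moved stays moved. The work goes in short steps, Python scripts to look and compute and a shell command to move; the robot and the scene stay as the last step left them, time stands still between calls to the robot, and variables do not carry over. Pictures are saved under pics/ and viewed, and the job is handed in when it is done.

```bash
ls; mkdir -p pics; python3 - <<'E'
from rig import arm
import cv2,numpy as np
s=arm.get_state();print({k:np.round(v,3).tolist() for k,v in s.items()})
for n in ["scene","top","wrist"]:
    p=arm.get_image(n);cv2.imwrite(f"pics/{n}0.png",p["pixels"][:,:,::-1])
    print(n,{k:(np.round(v,3).tolist() if k!="pixels" else 0) for k,v in p.items()})
E
```

```text
pics
{'time_s': 0.0, 'joints': [-1.209, 0.322, -0.07, 1.452, 0.023, 1.371, -0.057], 'qvel': [-0.0, 0.001, -0.001, 0.0, -0.0, -0.001, 0.0], 'tau': [0.0, -49.128, -0.404, -31.252, -0.064, 0.044, 0.0], 'eef_pos': [0.221, 0.611, 0.221], 'tcp_rot': [[-0.94, 0.341, -0.001], [0.341, 0.94, -0.002], [-0.0, -0.002, -1.0]], 'force': [-0.363, 0.48, -0.113], 'wrist_torque': [0.038, -0.056, 0.058], 'grip_width': 0.087}
scene {'pixels': 0, 'vfov': 47.078, 'cx': 327.159, 'cy': 240.596, 'R': [[-0.561, 0.828, 0.012], [0.693, 0.477, -0.54], [-0.453, -0.294, -0.842]], 't': [0.288, -0.334, 1.491], 'shot': 1}
top {'pixels': 0, 'vfov': 47.354, 'cx': 313.991, 'cy': 249.209, 'R': [[0.016, -1.0, -0.023], [-0.997, -0.015, -0.073], [0.072, 0.024, -0.997]], 't': [0.006, 0.514, 1.312], 'shot': 2}
wrist {'pixels': 0, 'vfov': 64.432, 'cx': 319.311, 'cy': 231.635, 'hand_eye': [[-0.0, -0.96, -0.28, 0.078], [1.0, -0.001, 0.001, -0.0], [-0.001, -0.28, 0.96, -0.162], [0.0, 0.0, 0.0, 1.0]], 'shot': 3}
```

View pics/top0.png

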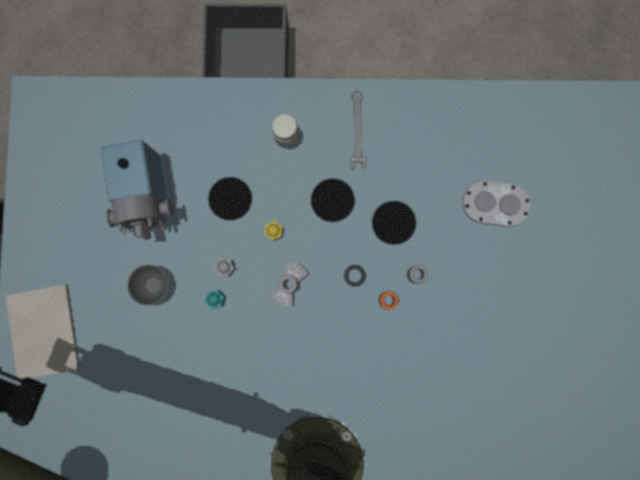

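View pics/scene0.png

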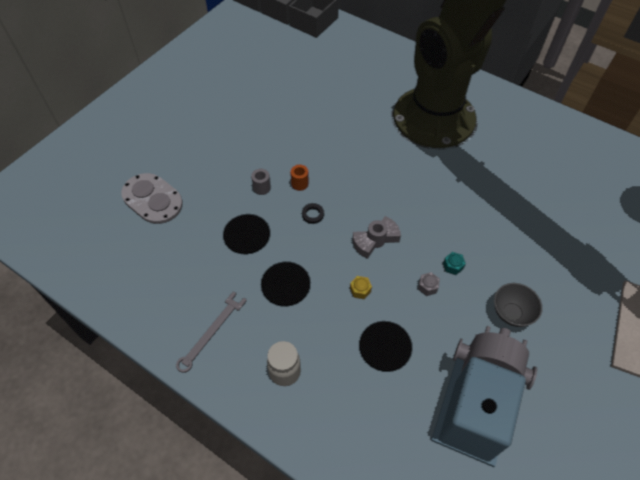

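```bash
cat > h.py <<'E'
from rig import arm
import cv2,numpy as np
def K(p):
    f=240/np.tan(np.radians(p["vfov"])/2);return f
def ray(p,u,v,s=None):
    d=np.array([(u-p["cx"])/K(p),(v-p["cy"])/K(p),1.])
    if "R" in p and p.get("R") is not None:
        R=np.array(p["R"]);t=np.array(p["t"]);return -R.T@t,R.T@d
    H=np.array(p["hand_eye"]);T=np.array(s["tcp_rot"]);
    return np.array(s["eef_pos"])+T@H[:3,3],T@H[:3,:3]@d
def at(p,u,v,z,s=None):
    o,d=ray(p,u,v,s);return o+d*(z-o[2])/d[2]
def proj(p,X,s=None):
    X=np.array(X,float)
    if "R" in p and p.get("R") is not None: c=np.array(p["R"])@X+p["t"]
    else:
        H=np.array(p["hand_eye"]);T=np.array(s["tcp_rot"])
        c=H[:3,:3].T@(T.T@(X-s["eef_pos"])-H[:3,3])
    return K(p)*c[0]/c[2]+p["cx"],K(p)*c[1]/c[2]+p["cy"]
E
python3 - <<'E'
from h import *
hs=dict(rotor_mid=.026,nut_mid=.017,sleeve_mid=.025,seal_mid=.007,gearcase=.08,cover=.01)
for n in ["top","scene"]:
    p=arm.get_image(n)
    for k in hs:
        for r in arm.search_frame(p,k):
            l,t,w,h=r["rect"];print(n,k,round(r["conf"],2),np.round(r["rect"]).tolist(),np.round(at(p,l+w/2,t+h/2,hs[k]),3)[:2])
E
```

```text
top rotor_mid 0.91 [268.0, 262.0, 40.0, 43.0] [0.43  0.075]
top nut_mid 0.84 [264.0, 222.0, 20.0, 22.0] [0.552 0.114]
top nut_mid 0.71 [205.0, 292.0, 21.0, 17.0] [0.386 0.251]
top nut_mid 0.56 [216.0, 258.0, 19.0, 16.0] [0.469 0.228]
top sleeve_mid 0.69 [405.0, 264.0, 21.0, 22.0] [ 0.454 -0.231]
top sleeve_mid 0.68 [377.0, 289.0, 21.0, 18.0] [ 0.397 -0.165]
top seal_mid 0.66 [339.0, 264.0, 26.0, 22.0] [ 0.452 -0.078]
top gearcase 0.61 [102.0, 142.0, 74.0, 101.0] [0.638 0.427]
top cover 0.94 [462.0, 183.0, 66.0, 48.0] [ 0.625 -0.426]
scene rotor_mid 0.55 [353.0, 213.0, 48.0, 46.0] [0.431 0.081]
scene nut_mid 0.85 [441.0, 255.0, 25.0, 24.0] [0.4   0.261]
scene nut_mid 0.83 [420.0, 272.0, 22.0, 26.0] [0.467 0.24 ]
scene nut_mid 0.73 [348.0, 274.0, 24.0, 25.0] [0.557 0.115]
scene sleeve_mid 0.91 [290.0, 164.0, 18.0, 26.0] [ 0.393 -0.165]
scene sleeve_mid 0.7 [251.0, 170.0, 22.0, 23.0] [ 0.453 -0.231]
scene seal_mid 0.6 [302.0, 204.0, 19.0, 20.0] [ 0.453 -0.084]
scene seal_mid 0.33 [360.0, 320.0, 54.0, 51.0] [0.636 0.233]
scene cover 0.82 [124.0, 172.0, 60.0, 52.0] [ 0.632 -0.422]
```

```bash
python3 - <<'E'
from h import *
p=arm.get_image("top");q=arm.get_image("scene")
for P,n in((p,"top"),(q,"scene")):
    g=P["pixels"].max(2);m=(g<35).astype(np.uint8)
    c,_=cv2.findContours(m,cv2.RETR_EXTERNAL,cv2.CHAIN_APPROX_NONE)
    for k in c:
        if 900<cv2.contourArea(k)<4000:
            (u,v),ax,an=cv2.fitEllipse(k);print(n,np.round([u,v,*ax],1),np.round(at(P,u,v,.006),4))
cv2.imwrite("pics/crop1.png",cv2.resize(p["pixels"][210:320,190:440,::-1],None,fx=3.2,fy=3.2,interpolation=cv2.INTER_CUBIC))
E
```

```text
top [317.4 457.5  49.6  70.3] [ 0.0158 -0.0018  0.006 ]
top [ 19.9 398.8  43.   44.1] [0.1383 0.7256 0.006 ]
top [393.7 222.3  39.6  40.2] [ 0.5837 -0.18    0.006 ]
top [332.3 199.7  39.6  39.6] [ 0.6376 -0.0286  0.006 ]
top [229.8 198.2  39.1  39.4] [0.6383 0.2256 0.006 ]
scene [385.1 346.   47.6  51.1] [0.6401 0.229  0.006 ]
scene [285.1 283.8  42.1  47. ] [ 0.6398 -0.0254  0.006 ]
scene [246.1 233.8  37.5  44.9] [ 0.5857 -0.1773  0.006 ]
```

View pics/crop1.png

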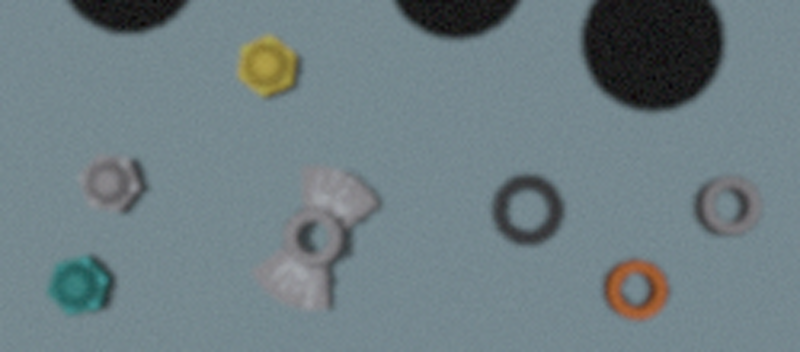

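Candidates (top picture): nuts at grey (226,267), teal (215,298) and yellow (274,231), so I take grey. Sleeves at grey (418,274) and orange (389,300), so I take grey. The seal at (355,275) and the rotor at (288,284) are unique. The crop confirms these. The pump body is on the left and the cover on the right, so sleeve goes to pad_left, rotor to pad_mid and nut to pad_right.

Nut first: move over it for a close look.

```bash
cat >> h.py <<'E'
PADS=dict(left=(.639,.227),mid=(.639,-.027),right=(.585,-.179))
def to(x,y,z,yaw=None):
    "needed shift in tool axes (cm), yaw = wanted world angle of the jaw axis (deg)"
    s=arm.get_state();T=np.array(s["tcp_rot"])
    d=T.T@(np.array([x,y,z])-s["eef_pos"])*100
    a=np.degrees(np.arctan2(T[1,1],T[0,1]))
    print("shift cm",np.round(d,2),"dist",round(np.linalg.norm(d),1),"jaw deg",round(a,1),"tilt",np.round(T[:2,2],3))
    if yaw is not None:
        e=(yaw-a+90)%180-90
        print("turn about tool z rad",round(-np.radians(e),3), "rows>=",abs(e)/7.1)
def look(name,n,z,tag):
    s=arm.get_state();p=arm.get_image(name)
    cv2.imwrite(f"pics/{tag}.png",p["pixels"][:,:,::-1])
    for k in n:
        for r in arm.search_frame(p,k):
            l,t,w,h=r["rect"];print(k,round(r["conf"],2),np.round(r["rect"]).tolist(),np.round(at(p,l+w/2,t+h/2,z[k],s),4)[:2])
    return s,p
Z=dict(rotor_mid=.026,nut_mid=.017,sleeve_mid=.025,seal_mid=.007)
E
python3 -m inch '[[-3,-2.26,0.5,0,0,0,1],[-3,-2.26,0.5,0,0,0,1],[-3,-2.26,0.5,0,0,0,1],[-3,-2.26,0.5,0,0,0,1],[-3,-2.26,0.5,0,0,0,1],[-3,-2.26,0.5,0,0,0,1],[-3,-2.26,0.5,0,0,0,1],[-3,-2.26,0.5,0,0,0,1],[-3,-2.26,0.5,0,0,0,1],[-3,-2.26,0.5,0,0,0,1],[-3,-2.26,0.5,0,0,0,1],[-3,-2.26,0.5,0,0,0,1]]'
python3 -m inch '[[0,0,0,0,0,0,1],[0,0,0,0,0,0,1]]'
python3 - <<'E'
from h import *
look("wrist",["nut_mid","rotor_mid"],Z,"w1");to(.468,.233,.12)
E
```

```text
time_s: 1.95
eef_pos: [0.4684, 0.2319, 0.1628]
tcp_rot: [[-0.94, 0.341, 0.001], [0.341, 0.94, 0.001], [-0.0, 0.001, -1.0]]
force: [0.7, -0.4, 0.0]
grip_width: 0.0868
time_s: 2.12
eef_pos: [0.4688, 0.2308, 0.1625]
tcp_rot: [[-0.938, 0.346, 0.0], [0.346, 0.938, -0.0], [-0.0, -0.0, -1.0]]
force: [-0.6, -0.2, 0.4]
grip_width: 0.0869
nut_mid 0.83 [285.0, 78.0, 57.0, 65.0] [0.3871 0.2561]
nut_mid 0.66 [296.0, 183.0, 52.0, 58.0] [0.4644 0.2348]
nut_mid 0.56 [210.0, 315.0, 50.0, 58.0] [0.5545 0.1168]
rotor_mid 0.78 [79.0, 166.0, 97.0, 133.0] [0.4239 0.0807]
rotor_mid 0.28 [296.0, 183.0, 53.0, 60.0] [0.4638 0.2358]
shift cm [-0.17 -0.15  4.27] dist 4.3 jaw deg 70.2 tilt [-0.     0.001]
```

View pics/w1.png

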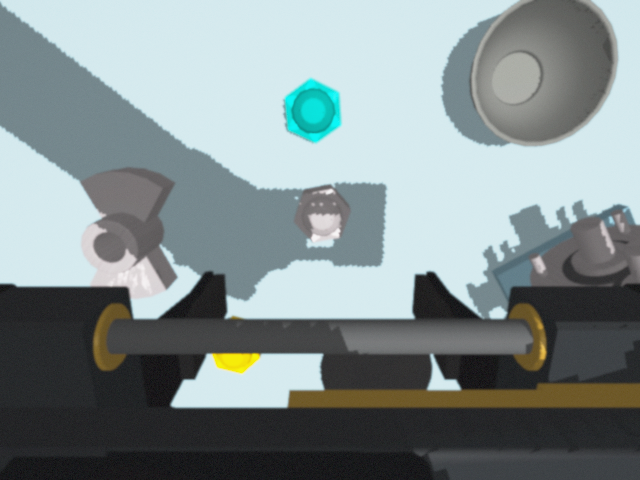

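```bash
python3 - <<'E'
import cv2
p=cv2.imread("pics/w1.png");cv2.imwrite("pics/w1c.png",cv2.resize(p[165:260,270:375],None,fx=6,fy=6,interpolation=cv2.INTER_CUBIC))
E
```

```text
(no output)
```

View pics/w1c.png

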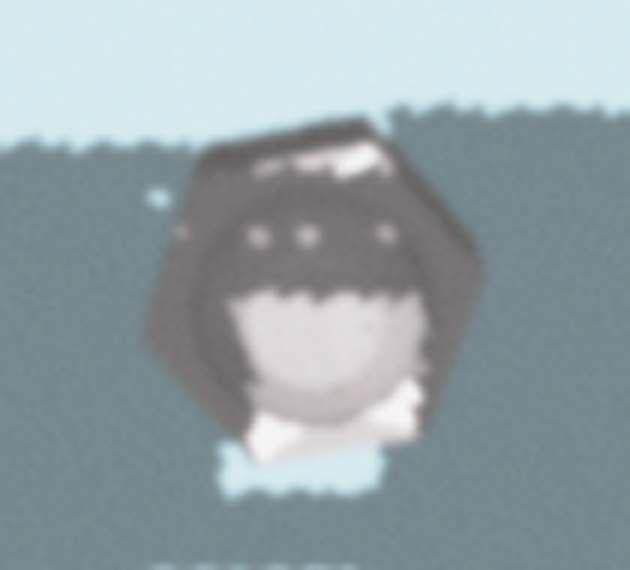

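```bash
python3 - <<'E'
from h import *
s=arm.get_state();p=arm.get_image("wrist")
c=[(203,160),(372,138),(483,265),(420,437),(255,463),(147,335)]
W=np.array([at(p,270+u/6,165+v/6,.026,s)[:2] for u,v in c]);print(W.round(4),W.mean(0))
r=W-W.mean(0);a=np.degrees(np.arctan2(r[:,1],r[:,0]));print(a,a%60,np.linalg.norm(r,axis=1))
print(proj(p,[*s["eef_pos"]],s))
E
```

```text
[[0.4404 0.2318]
 [0.4452 0.2538]
 [0.4665 0.2621]
 [0.4864 0.2463]
 [0.4823 0.2238]
 [0.4602 0.2163]] [0.46350105 0.23899762]
[-162.62552157  141.06432682   82.6740749    17.69093099  -39.08182793
  -98.18903476] [17.37447843 21.06432682 22.6740749  17.69093099 20.91817207 21.81096524] [0.02420993 0.02350453 0.02328968 0.02406674 0.02416691 0.02295343]
(np.float64(319.25450609248236), np.float64(294.8361370182762))
```

```bash
python3 -m inch '[[0,0,0,0,0,0.118,1],[0,0,0,0,0,0.118,1],[0,0,0,0,0,0.118,1],[0,0,0,0,0,0,1],[0,0,0,0,0,0,1]]'
python3 - <<'E'
from h import *
to(.465,.237,.06,50.3);to(.465,.237,.006,50.3)
E
```

```text
time_s: 2.73
eef_pos: [0.467, 0.2347, 0.1627]
tcp_rot: [[-0.767, 0.641, 0.0], [0.641, 0.767, 0.0], [0.0, 0.0, -1.0]]
force: [0.2, -0.7, -0.8]
grip_width: 0.0868
shift cm [ 0.31  0.05 10.27] dist 10.3 jaw deg 50.1 tilt [0. 0.]
turn about tool z rad -0.003 rows>= 0.026400983458741246
shift cm [ 0.31  0.04 15.67] dist 15.7 jaw deg 50.1 tilt [0. 0.]
turn about tool z rad -0.003 rows>= 0.026400983458741246
```

```bash
python3 -m inch '[[0.1,0,3,0,0,0,1],[0.1,0,3,0,0,0,1],[0.1,0.1,3,0,0,0,1],[0,0,2.5,0,0,0,1],[0,0,2,0,0,0,1],[0,0,1.2,0,0,0,1],[0,0,1,0,0,0,1],[0,0,0,0,0,0,1],[0,0,0,0,0,0,1]]'
python3 -c "
from h import *
to(.465,.237,.006,50.3)"
```

```text
time_s: 3.48
eef_pos: [0.4662, 0.2365, 0.0059]
tcp_rot: [[-0.764, 0.645, 0.0], [0.645, 0.764, 0.0], [-0.0, 0.0, -1.0]]
force: [0.4, 0.1, 0.1]
grip_width: 0.0874
shift cm [ 0.13 -0.04 -0.01] dist 0.1 jaw deg 49.9 tilt [0. 0.]
turn about tool z rad -0.008 rows>= 0.06300957739066775
```

```bash
python3 -m inch '[[0,0,0,0,0,0,0.35],[0,0,0,0,0,0,0.35],[0,0,0,0,0,0,0.35],[0,0,0,0,0,0,0.35],[0,0,0,0,0,0,0.35],[0,0,0,0,0,0,0.35],[0,0,0,0,0,0,0.35],[0,0,0,0,0,0,0.35],[0,0,0,0,0,0,0.35],[0,0,0,0,0,0,0.35]]' 25
python3 -m inch '[[0,0,0,0,0,0,0.35],[0,0,0,0,0,0,0.35],[0,0,0,0,0,0,0.35],[0,0,-0.5,0,0,0,0.35],[0,0,-1,0,0,0,0.35],[0,0,-2,0,0,0,0.35],[0,0,-2,0,0,0,0.35],[0,0,-2,0,0,0,0.35],[0,0,-2,0,0,0,0.35],[0,0,-1,0,0,0,0.35],[0,0,0,0,0,0,0.35],[0,0,0,0,0,0,0.35]]' 25
python3 - <<'E'
from h import *
look("wrist",[],Z,"w2");to(*PADS["right"],.115,0)
E
```

```text
time_s: 4.32
eef_pos: [0.4658, 0.236, 0.0056]
tcp_rot: [[-0.764, 0.646, -0.0], [0.646, 0.764, -0.0], [0.0, -0.0, -1.0]]
force: [-1.0, -1.0, 1.4]
grip_width: 0.0406
time_s: 5.32
eef_pos: [0.4661, 0.2363, 0.1108]
tcp_rot: [[-0.764, 0.646, 0.001], [0.646, 0.764, 0.001], [-0.0, 0.001, -1.0]]
force: [-0.3, 0.6, -2.4]
grip_width: 0.0407
shift cm [-35.92 -23.97  -0.51] dist 43.2 jaw deg 49.8 tilt [-0.001 -0.   ]
turn about tool z rad 0.869 rows>= 7.012664028783912
```

View pics/w2.png

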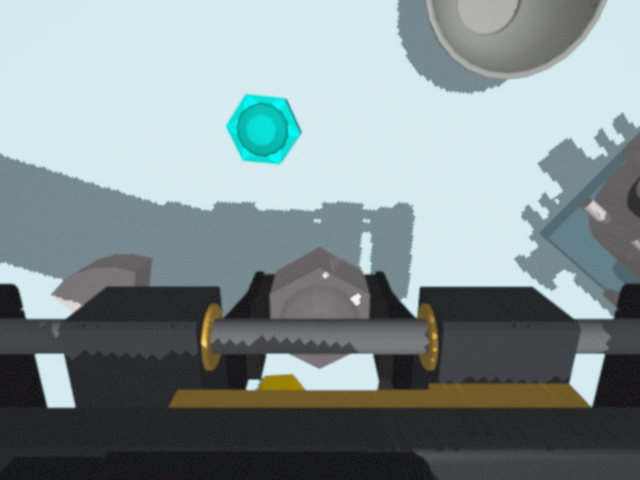

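```bash
python3 - <<'E'
from h import *
s=arm.get_state();p=arm.get_image("wrist");T=s["tcp_rot"]
for uv in((320,248),(320,368),(271,277),(369,277)):print(np.round(np.array(T).T@(at(p,*uv,.131,s)-s["eef_pos"]),4))
E
```

```text
[ 0.0302 -0.0001 -0.0211]
[-0.0244 -0.     -0.0211]
[ 0.0179 -0.0197 -0.0211]
[ 0.0179  0.0196 -0.0211]
```

```bash
python3 -m inch '[[-1.5,-1,0,0,0,0,0.35],[-3,-2,0,0,0,0,0.35],[-3.2,-2.15,0,0,0,0,0.35],[-3.2,-2.15,0,0,0,0,0.35],[-3.2,-2.15,0,0,0,0,0.35],[-3.2,-2.15,0,0,0,0,0.35],[-3.2,-2.15,0,0,0,0,0.35],[-3.2,-2.15,0,0,0,0,0.35],[-3.2,-2.15,0,0,0,0,0.35],[-3.2,-2.15,0,0,0,0,0.35],[-3,-2,0,0,0,0,0.35],[-2.2,-1.2,0,0,0,0,0.35]]'
python3 -m inch '[[0,0,0,0,0,0,0.35],[0,0,0,0,0,0,0.35],[0,0,0,0,0,0,0.35],[0,0,0,0,0,0,0.35]]'
python3 - <<'E'
from h import *
s,p=look("wrist",[],Z,"w3");to(*PADS["right"],.013,0)
E
```

```text
time_s: 6.42
eef_pos: [0.5833, -0.1751, 0.109]
tcp_rot: [[-0.761, 0.648, -0.002], [0.648, 0.761, -0.002], [0.0, -0.003, -1.0]]
force: [-0.5, -0.1, -1.5]
grip_width: 0.0409
time_s: 6.75
eef_pos: [0.584, -0.1684, 0.1095]
tcp_rot: [[-0.765, 0.644, -0.002], [0.644, 0.765, 0.001], [0.002, -0.0, -1.0]]
force: [-0.4, 0.1, -2.0]
grip_width: 0.0409
shift cm [-0.77 -0.77  9.68] dist 9.7 jaw deg 49.9 tilt [-0.001  0.001]
turn about tool z rad 0.872 rows>= 7.033862336199624
```

View pics/w3.png

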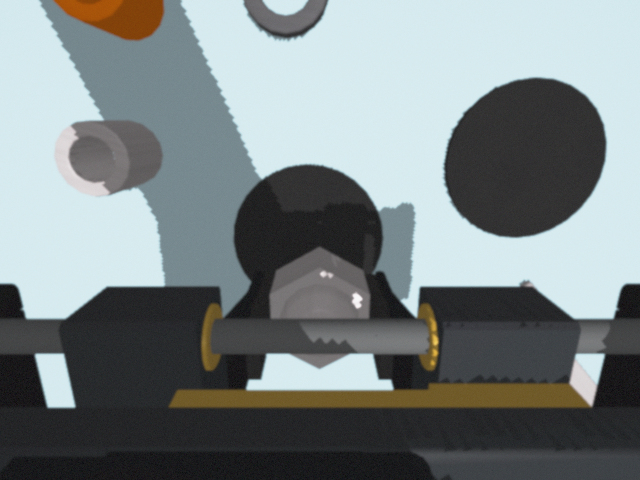

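```bash
cat >> h.py <<'E'
def padfit(p,s,pts):
    W=np.array([at(p,u,v,.006,s)[:2] for u,v in pts])
    from scipy.optimize import least_squares
    r=least_squares(lambda c:np.hypot(*(W-c).T)-.055,W.mean(0));return r.x,np.abs(r.fun).max()
E
python3 - <<'E'
from h import *
s=arm.get_state();p=arm.get_image("wrist")
print(padfit(p,s,[(235,240),(240,212),(254,190),(278,174),(308,165),(340,170),(363,185),(378,212),(382,240)]))
print(padfit(p,s,[(446,160),(460,115),(490,88),(540,78),(585,95),(606,140),(596,190),(560,225),(515,237),(470,215)]))
E
```

```text
(array([ 0.584599  , -0.17826166]), np.float64(0.0019635903874726107))
(array([ 0.63634273, -0.02604026]), np.float64(0.003290559523839165))
```

```bash
python3 -m inch '[[-0.3,-0.25,2,0,0,0,0.35],[-0.3,-0.25,2,0,0,0,0.35],[-0.3,-0.27,2,0,0,0,0.35],[-0.05,0,1.5,0,0,0,0.35],[0,0,1,0,0,0,0.35],[0,0,0.6,0,0,0,0.35],[0,0,0.3,0,0,0,0.35],[0,0,0.2,0,0,0,0.35],[0,0,0,0,0,0,0.35],[0,0,0,0,0,0,0.35]]'
python3 -c "
from h import *
to(.5865,-.180,.0115)"
```

```text
time_s: 7.68
eef_pos: [0.5874, -0.1825, 0.0154]
tcp_rot: [[-0.764, 0.645, 0.001], [0.645, 0.764, -0.0], [-0.001, 0.001, -1.0]]
force: [-0.3, -0.3, -1.4]
grip_width: 0.0409
shift cm [0.23 0.13 0.39] dist 0.5 jaw deg 49.8 tilt [ 0.001 -0.   ]
```

```bash
python3 -m inch '[[0.2,0.1,0.1,0,0,0,0.35],[0,0,0.2,0,0,0,0.35],[0,0,0.1,0,0,0,0.35],[0,0,0,0,0,0,0.35],[0,0,0,0,0,0,0.35],[0,0,0,0,0,0,0.9],[0,0,0,0,0,0,0.9],[0,0,0,0,0,0,0.9],[0,0,0,0,0,0,0.9],[0,0,0,0,0,0,0.9],[0,0,0,0,0,0,0.9]]'
python3 -m inch '[[0,0,-1,0,0,0,1],[0,0,-2,0,0,0,1],[0,0,-3,0,0,0,1],[0,0,-3,0,0,0,1],[0,0,-2,0,0,0,1],[0,0,0,0,0,0,1],[0,0,0,0,0,0,1],[0,0,0,0,0,0,1]]'
python3 - <<'E'
from h import *
s,p=look("wrist",["sleeve_mid","nut_mid","seal_mid"],Z,"w4");to(.4535,-.231,.115,None)
E
```

```text
time_s: 8.6
eef_pos: [0.5858, -0.1805, 0.0104]
tcp_rot: [[-0.764, 0.646, -0.0], [0.646, 0.764, -0.0], [0.0, -0.0, -1.0]]
force: [-0.9, 0.6, 0.9]
grip_width: 0.0725
time_s: 9.27
eef_pos: [0.5854, -0.1802, 0.1202]
tcp_rot: [[-0.764, 0.646, -0.001], [0.646, 0.764, 0.0], [0.001, -0.0, -1.0]]
force: [-0.9, 0.4, -0.2]
grip_width: 0.087
sleeve_mid 0.94 [91.0, 0.0, 93.0, 27.0] [ 0.4075 -0.1734]
sleeve_mid 0.79 [79.0, 107.0, 99.0, 73.0] [ 0.4553 -0.2354]
nut_mid 0.59 [294.0, 201.0, 56.0, 72.0] [ 0.5888 -0.181 ]
seal_mid 0.57 [260.0, 0.0, 74.0, 27.0] [ 0.4659 -0.0978]
shift cm [  6.76 -12.37   0.46] dist 14.1 jaw deg 49.8 tilt [-0.002  0.   ]
```

View pics/w4.png

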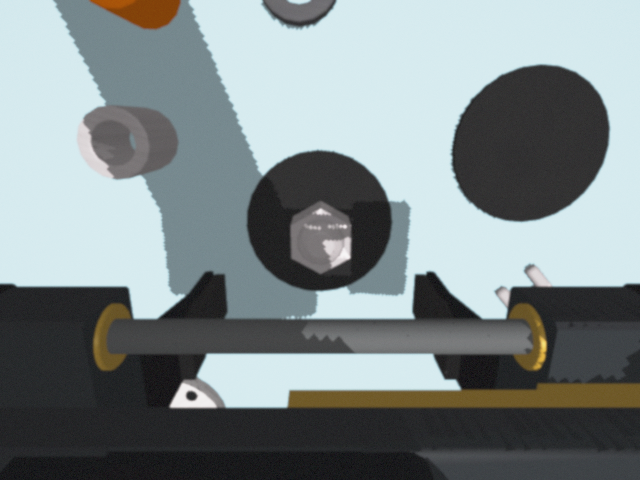

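```bash
python3 - <<'E'
from h import *
s=arm.get_state();p=arm.get_image("wrist")
c,_=padfit(p,s,[(248,220),(256,190),(275,165),(318,151),(360,163),(385,190),(391,222),(375,265),(350,284),(318,290),(280,278)]);print(c,_)
n=np.mean([at(p,u,v,.032,s)[:2] for u,v in [(321,201),(351,217),(351,258),(321,274),(291,258),(291,217)]],0);print(n,n-c)
print(at(p,113,142,.05,s))
cv2.imwrite("pics/w4c.png",cv2.resize(p["pixels"][90:195,60:195,::-1],None,fx=5,fy=5,interpolation=cv2.INTER_CUBIC))
E
```

```text
[ 0.58212539 -0.17787121] 0.0017636473710791675
[ 0.58490294 -0.17903405] [ 0.00277755 -0.00116285]
[ 0.45537173 -0.23131522  0.05      ]
```

View pics/w4c.png

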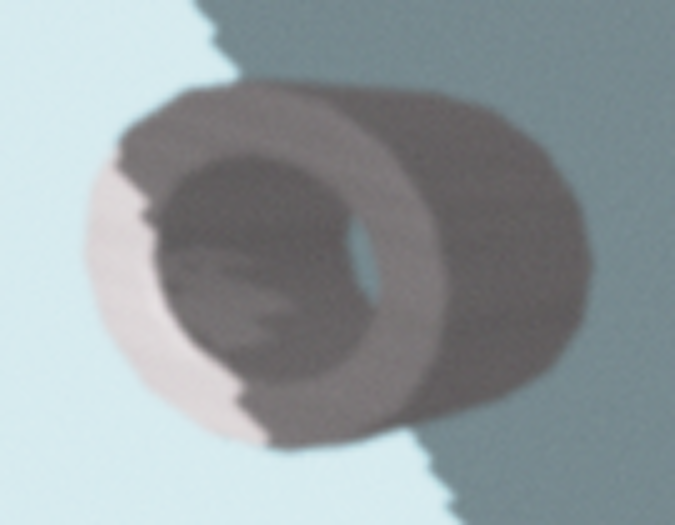

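```bash
python3 -m inch '[[1,-1.8,0,0,0,0,1],[1.5,-2.7,0,0,0,0,1],[1.5,-2.7,0,0,0,0,1],[1.5,-2.7,0,0,0,0,1],[1.1,-1.9,0,0,0,0,1],[0,-0.3,0,0,0,0,1],[0,0,0,0,0,0,1],[0,0,0,0,0,0,1],[0,0,0,0,0,0,1],[0,0,0,0,0,0,1]]'
python3 - <<'E'
from h import *
s,p=look("wrist",["sleeve_mid"],Z,"w5");to(.455,-.2313,.018,None)
E
```

```text
time_s: 10.35
eef_pos: [0.4584, -0.2295, 0.1204]
tcp_rot: [[-0.765, 0.644, -0.0], [0.644, 0.765, -0.0], [-0.0, -0.0, -1.0]]
force: [0.5, 1.4, -0.2]
grip_width: 0.0869
sleeve_mid 0.83 [284.0, 198.0, 63.0, 79.0] [ 0.4574 -0.2327]
sleeve_mid 0.62 [295.0, 54.0, 80.0, 80.0] [ 0.3923 -0.1615]
sleeve_mid 0.51 [397.0, 236.0, 141.0, 82.0] [ 0.5523 -0.1677]
shift cm [ 0.13 -0.31 10.24] dist 10.2 jaw deg 49.9 tilt [-0. -0.]
```

View pics/w5.png

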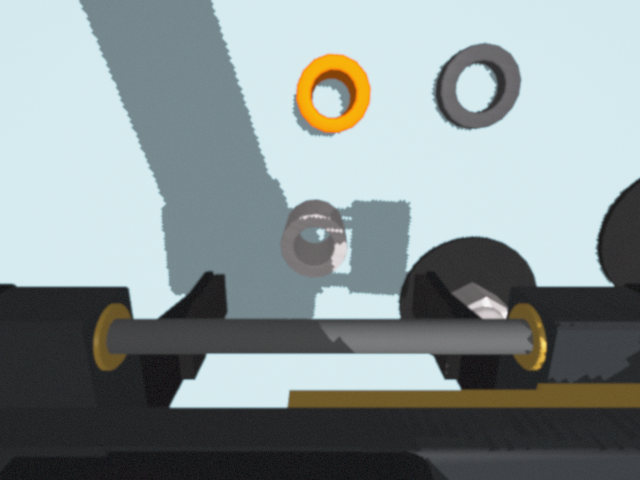

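```bash
python3 -m inch '[[0.1,-0.3,2,0,0,0,1],[0,0,2.5,0,0,0,1],[0,0,2.5,0,0,0,1],[0,0,2,0,0,0,1],[0,0,1,0,0,0,1],[0,0,0.2,0,0,0,1],[0,0,0,0,0,0,1],[0,0,0,0,0,0,1]]'
python3 - <<'E'
from h import *
to(.455,-.2313,.018,None)
s,p=look("wrist",["seal_mid"],Z,"w6")
E
```

```text
time_s: 11.12
eef_pos: [0.4556, -0.2322, 0.0195]
tcp_rot: [[-0.764, 0.645, 0.001], [0.645, 0.764, -0.001], [-0.001, 0.001, -1.0]]
force: [0.5, 0.2, 0.6]
grip_width: 0.0871
shift cm [0.1  0.03 0.15] dist 0.2 jaw deg 49.8 tilt [ 0.001 -0.001]
seal_mid 0.71 [511.0, 0.0, 127.0, 138.0] [ 0.4499 -0.0855]
```

```bash
python3 -m inch '[[0,0,0,0,0,0,0.38],[0,0,0,0,0,0,0.38],[0,0,0,0,0,0,0.38],[0,0,0,0,0,0,0.38],[0,0,0,0,0,0,0.38],[0,0,0,0,0,0,0.38],[0,0,0,0,0,0,0.38],[0,0,0,0,0,0,0.38],[0,0,0,0,0,0,0.38],[0,0,0,0,0,0,0.38]]' 25
python3 -m inch '[[0,0,0,0,0,0,0.38],[0,0,-0.5,0,0,0,0.38],[0,0,-1,0,0,0,0.38],[0,0,-2,0,0,0,0.38],[0,0,-3,0,0,0,0.38],[0,0,-3,0,0,0,0.38],[0,0,-2,0,0,0,0.38],[0,0,-1.5,0,0,0,0.38],[0,0,0,0,0,0,0.38],[0,0,0,0,0,0,0.38]]'
python3 - <<'E'
from h import *
s,p=look("wrist",["sleeve_mid"],Z,"w7");to(*PADS["left"],.14,90)
E
```

```text
time_s: 12.05
eef_pos: [0.4547, -0.2318, 0.0186]
tcp_rot: [[-0.764, 0.646, 0.0], [0.646, 0.764, 0.0], [-0.0, 0.0, -1.0]]
force: [-0.2, 1.4, -0.3]
grip_width: 0.0438
time_s: 12.88
eef_pos: [0.4549, -0.232, 0.1492]
tcp_rot: [[-0.764, 0.646, 0.002], [0.646, 0.764, 0.0], [-0.001, 0.001, -1.0]]
force: [-0.1, 0.5, -4.6]
grip_width: 0.0436
sleeve_mid 0.92 [306.0, 64.0, 67.0, 67.0] [ 0.3924 -0.1607]
sleeve_mid 0.81 [267.0, 240.0, 104.0, 141.0] [ 0.5119 -0.2801]
shift cm [15.44 46.98  0.74] dist 49.5 jaw deg 49.8 tilt [-0.002  0.001]
turn about tool z rad -0.702 rows>= 5.663818386841801
```

View pics/w7.png

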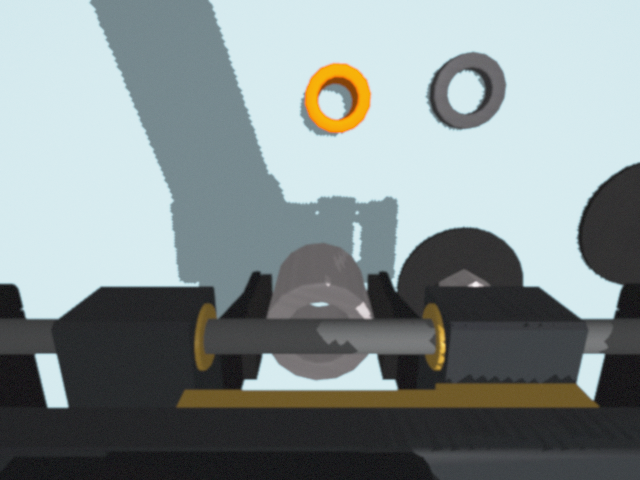

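```bash
python3 - <<'E'
from h import *
s=arm.get_state();p=arm.get_image("wrist");T=np.array(s["tcp_rot"])
print(T.T@(at(p,320,380,s["eef_pos"][2]+.0314,s)-s["eef_pos"]))
for z in(.014,):
  W=[at(p,u,v,z,s)[:2] for u,v in((434,88),(505,84),(475,53),(465,126))];print(np.round(W,4), at(p,468,90,.014,s))
E
python3 -m inch '[[0.6,1.8,0,0,0,0,0.38],[1.1,3.4,0,0,0,0,0.38],[1.2,3.7,0,0,0,0,0.38],[1.2,3.7,0,0,0,0,0.38],[1.2,3.7,0,0,0,0,0.38],[1.2,3.7,0,0,0,0,0.38],[1.2,3.7,0,0,0,0,0.38],[1.2,3.7,0,0,0,0,0.38],[1.2,3.7,0,0,0,0,0.38],[1.2,3.7,0,0,0,0,0.38],[1.2,3.7,0,0,0,0,0.38],[1.2,3.7,0,0,0,0,0.38]]'
python3 -m inch '[[0.9,2.5,0,0,0,0,0.38],[0.5,1.6,0,0,0,0,0.38],[0.1,0.4,0,0,0,0,0.38],[0,0,0,0,0,0,0.38],[0,0,0,0,0,0,0.38],[0,0,0,0,0,0,0.38],[0,0,0,0,0,0,0.38]]'
python3 - <<'E'
from h import *
s,p=look("wrist",["sleeve_mid"],Z,"w8");to(*PADS["left"],.14,90)
E
```

```text
[-2.25701123e-02 -6.93427522e-05 -3.14460406e-02]
[[ 0.4302 -0.1025]
 [ 0.4613 -0.0615]
 [ 0.43   -0.0666]
 [ 0.467  -0.1004]] [ 0.44738426 -0.08438571  0.014     ]
time_s: 14.03
eef_pos: [0.6219, 0.1804, 0.1464]
tcp_rot: [[-0.764, 0.646, -0.003], [0.646, 0.764, -0.001], [0.002, -0.003, -1.0]]
force: [1.1, -1.4, -2.2]
grip_width: 0.0438
time_s: 14.62
eef_pos: [0.6401, 0.2205, 0.1486]
tcp_rot: [[-0.762, 0.648, -0.0], [0.648, 0.762, -0.001], [-0.0, -0.001, -1.0]]
force: [-0.7, 0.4, -3.3]
grip_width: 0.0437
sleeve_mid 0.88 [270.0, 242.0, 104.0, 138.0] [0.6973 0.1739]
shift cm [0.44 0.35 0.89] dist 1.1 jaw deg 49.7 tilt [ 0. -0.]
turn about tool z rad -0.704 rows>= 5.678684723111026
```

View pics/w8.png

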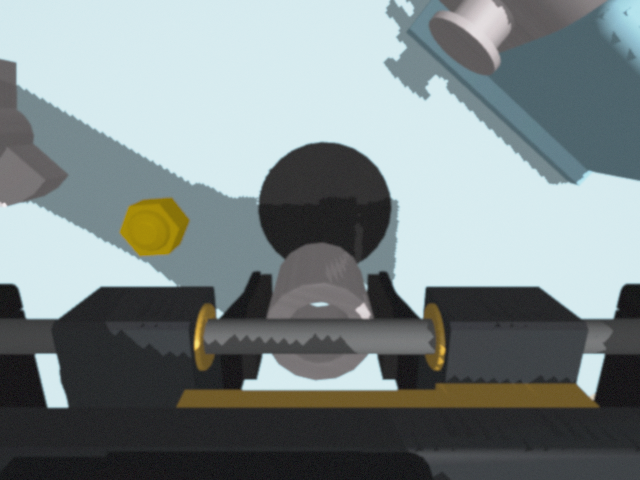

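```bash
python3 - <<'E'
from h import *
s=arm.get_state();p=arm.get_image("wrist")
c,e=padfit(p,s,[(259,205),(267,175),(285,155),(325,142),(365,155),(385,180),(391,205),(385,235),(265,235)]);print(c,e)
to(.638,.2275,.0255)
E
```

```text
[0.63765503 0.22923843] 0.0008672467584566745
shift cm [ 0.53  0.29 12.34] dist 12.4 jaw deg 49.7 tilt [0. 0.]
```

```bash
python3 -m inch '[[0.2,0.1,2,0,0,0,0.38],[0.2,0.1,2.5,0,0,0,0.38],[0.1,0.1,2.5,0,0,0,0.38],[0,0,2,0,0,0,0.38],[0,0,1.5,0,0,0,0.38],[0,0,0.9,0,0,0,0.38],[0,0,0.5,0,0,0,0.38],[0,0,0.2,0,0,0,0.38],[0,0,0,0,0,0,0.38],[0,0,0,0,0,0,0.38]]'
python3 -c "
from h import *
to(.638,.2275,.0245)"
```

```text
time_s: 15.6
eef_pos: [0.6391, 0.2286, 0.0288]
tcp_rot: [[-0.764, 0.646, 0.002], [0.646, 0.764, 0.001], [-0.001, 0.002, -1.0]]
force: [0.2, 0.9, -2.7]
grip_width: 0.0439
shift cm [ 0.01 -0.16  0.43] dist 0.5 jaw deg 49.8 tilt [0.002 0.001]
```

```bash
python3 -m inch '[[0,-0.1,0.2,0,0,0,0.38],[0,0,0.1,0,0,0,0.38],[0,0,0.1,0,0,0,0.38],[0,0,0,0,0,0,0.38],[0,0,0,0,0,0,0.38],[0,0,0,0,0,0,0.9],[0,0,0,0,0,0,0.9],[0,0,0,0,0,0,0.9],[0,0,0,0,0,0,0.9],[0,0,0,0,0,0,0.9],[0,0,0,0,0,0,0.9]]'
python3 -m inch '[[0,0,-1,0,0,0,1],[0,0,-2,0,0,0,1],[0,0,-3,0,0,0,1],[0,0,-3,0,0,0,1],[0,0,-2,0,0,0,1],[0,0,-1,0,0,0,1],[0,0,0,0,0,0,1],[0,0,0,0,0,0,1],[0,0,0,0,0,0,1]]'
python3 - <<'E'
from h import *
s,p=look("wrist",["sleeve_mid","rotor_mid"],dict(sleeve_mid=.031,rotor_mid=.026),"w9");to(.449,-.083,.14)
look("top",["sleeve_mid","seal_mid"],Z,"t9")
look("scene",["seal_mid"],Z,"s9")
E
```

```text
time_s: 16.52
eef_pos: [0.6375, 0.2278, 0.0235]
tcp_rot: [[-0.764, 0.646, 0.0], [0.646, 0.764, 0.0], [-0.0, 0.0, -1.0]]
force: [-0.5, 0.1, -0.2]
grip_width: 0.0743
time_s: 17.27
eef_pos: [0.6364, 0.2274, 0.1417]
tcp_rot: [[-0.764, 0.646, -0.003], [0.646, 0.764, -0.001], [0.001, -0.003, -1.0]]
force: [0.0, 0.4, -0.4]
grip_width: 0.0872
sleeve_mid 0.66 [292.0, 197.0, 61.0, 76.0] [0.641  0.2265]
rotor_mid 0.61 [0.0, 71.0, 62.0, 145.0] [0.4556 0.11  ]
shift cm [ -5.71 -35.81   0.25] dist 36.3 jaw deg 49.8 tilt [-0.003 -0.001]
sleeve_mid 0.58 [378.0, 291.0, 22.0, 16.0] [ 0.3958 -0.1694]
seal_mid 0.63 [342.0, 264.0, 25.0, 24.0] [ 0.4496 -0.0847]
seal_mid 0.84 [302.0, 206.0, 19.0, 18.0] [ 0.4568 -0.0837]
```

View pics/w9.png

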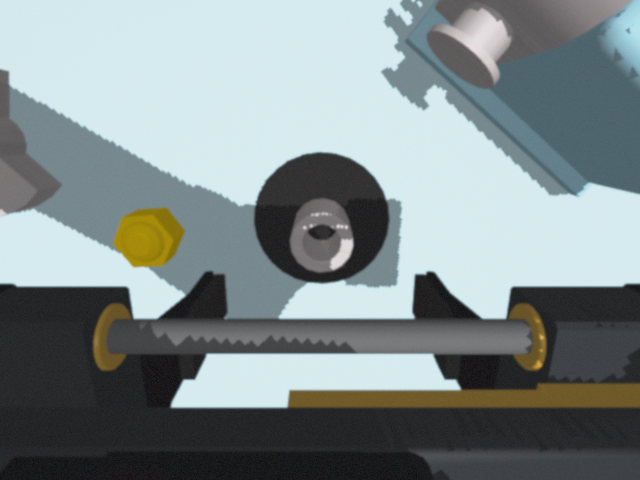

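```bash
python3 -m inch '[[-0.3,-1.6,0,0,0,0,1],[-0.5,-3.2,0,0,0,0,1],[-0.6,-3.7,0,0,0,0,1],[-0.6,-3.7,0,0,0,0,1],[-0.6,-3.7,0,0,0,0,1],[-0.6,-3.7,0,0,0,0,1],[-0.6,-3.7,0,0,0,0,1],[-0.6,-3.7,0,0,0,0,1],[-0.6,-3.7,0,0,0,0,1],[-0.5,-3.2,0,0,0,0,1],[-0.2,-1.3,0,0,0,0,1],[0,-0.3,0,0,0,0,1]]'
python3 -m inch '[[0,0,0,0,0,0,1],[0,0,0,0,0,0,1],[0,0,0,0,0,0,1],[0,0,0,0,0,0,1]]'
python3 - <<'E'
from h import *
s,p=look("wrist",["seal_mid"],Z,"w10");to(.449,-.084,.004)
E
```

```text
time_s: 18.67
eef_pos: [0.4507, -0.0829, 0.1439]
tcp_rot: [[-0.76, 0.649, 0.001], [0.649, 0.76, 0.001], [-0.0, 0.001, -1.0]]
force: [0.3, 0.5, -0.2]
grip_width: 0.0872
time_s: 19.0
eef_pos: [0.4526, -0.0788, 0.1435]
tcp_rot: [[-0.765, 0.643, -0.0], [0.643, 0.765, -0.0], [-0.0, -0.0, -1.0]]
force: [1.0, -0.8, -0.9]
grip_width: 0.0868
seal_mid 0.66 [280.0, 186.0, 69.0, 72.0] [ 0.4507 -0.0831]
shift cm [-0.05 -0.57 13.94] dist 14.0 jaw deg 49.9 tilt [-0. -0.]
```

View pics/w10.png

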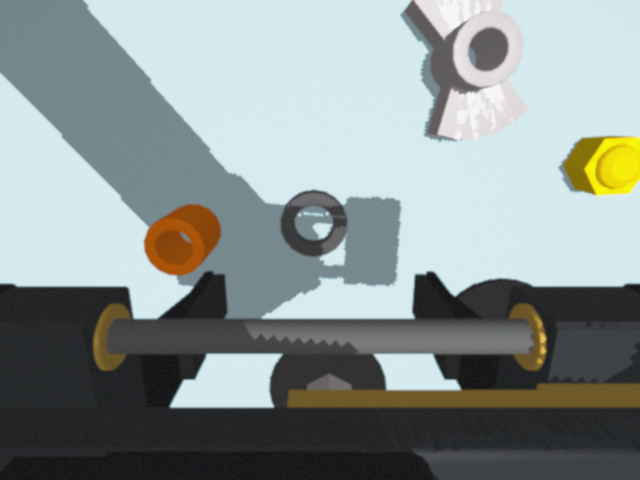

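```bash
python3 - <<'E'
from h import *
s=arm.get_state();p=arm.get_image("wrist")
print(at(p,314,222,.012,s),at(p,488,48,.052,s))
# rotor wing outer edge corners, wing top z=.028
for uv in((410,2),(467,139),(527,109),(437,139)):print(uv,at(p,*uv,.028,s)[:2])
E
python3 -m inch '[[-0.1,-0.4,3,0,0,0,1],[0,0,3,0,0,0,1],[0,0,3,0,0,0,1],[0,0,2,0,0,0,1],[0,0,1.5,0,0,0,1],[0,0,0.8,0,0,0,1],[0,0,0.2,0,0,0,1],[0,0,0,0,0,0,1],[0,0,0,0,0,0,1],[0,0,0,0,0,0,1]]'
python3 -c "
from h import *
to(.4505,-.0835,.004)"
```

```text
[ 0.44908476 -0.08254576  0.012     ] [0.42614863 0.07654942 0.052     ]
(410, 2) [0.37393841 0.06293416]
(467, 139) [0.46953265 0.04276625]
(527, 109) [0.47946937 0.08600986]
(437, 139) [0.45581912 0.02649122]
time_s: 19.98
eef_pos: [0.4512, -0.0839, 0.0096]
tcp_rot: [[-0.764, 0.645, 0.002], [0.645, 0.764, 0.0], [-0.002, 0.002, -1.0]]
force: [1.0, -0.7, 0.0]
grip_width: 0.0871
shift cm [ 0.08 -0.01  0.56] dist 0.6 jaw deg 49.8 tilt [0.002 0.   ]
```

```bash
python3 -m inch '[[0.05,0,0.3,0,0,0,1],[0,0,0.15,0,0,0,1],[0,0,0,0,0,0,1],[0,0,0,0,0,0,1],[0,0,0,0,0,0,1]]'
```

```text
time_s: 20.4
eef_pos: [0.4497, -0.0836, 0.0041]
tcp_rot: [[-0.764, 0.646, 0.0], [0.646, 0.764, 0.0], [-0.0, 0.0, -1.0]]
force: [-0.0, -0.3, 0.4]
grip_width: 0.0868
```

```bash
python3 -m inch '[[0,0,0,0,0,0,0.5],[0,0,0,0,0,0,0.5],[0,0,0,0,0,0,0.5],[0,0,0,0,0,0,0.5],[0,0,0,0,0,0,0.5],[0,0,0,0,0,0,0.5],[0,0,0,0,0,0,0.5],[0,0,0,0,0,0,0.5],[0,0,0,0,0,0,0.5],[0,0,0,0,0,0,0.5]]' 20
python3 -m inch '[[0,0,0,0,0,0,0.5],[0,0,-0.5,0,0,0,0.5],[0,0,-1,0,0,0,0.5],[0,0,-2,0,0,0,0.5],[0,0,-3,0,0,0,0.5],[0,0,-3,0,0,0,0.5],[0,0,-3,0,0,0,0.5],[0,0,-1,0,0,0,0.5],[0,0,0,0,0,0,0.5],[0,0,0,0,0,0,0.5],[0,0,0,0,0,0,0.5]]'
python3 - <<'E'
from h import *
s,p=look("wrist",["seal_mid"],Z,"w11");to(.6375,.2278,.14)
E
```

```text
time_s: 21.23
eef_pos: [0.4498, -0.0836, 0.0041]
tcp_rot: [[-0.764, 0.646, 0.0], [0.646, 0.764, 0.0], [-0.0, 0.0, -1.0]]
force: [-0.4, -0.1, 0.0]
grip_width: 0.0533
time_s: 22.15
eef_pos: [0.4484, -0.0835, 0.1376]
tcp_rot: [[-0.764, 0.646, -0.003], [0.646, 0.764, 0.0], [0.002, -0.002, -1.0]]
force: [0.7, 1.2, -2.0]
grip_width: 0.0534
seal_mid 0.83 [259.0, 242.0, 120.0, 119.0] [ 0.4999 -0.1281]
shift cm [ 5.65 35.99 -0.34] dist 36.4 jaw deg 49.8 tilt [-0.003 -0.   ]
```

View pics/w11.png

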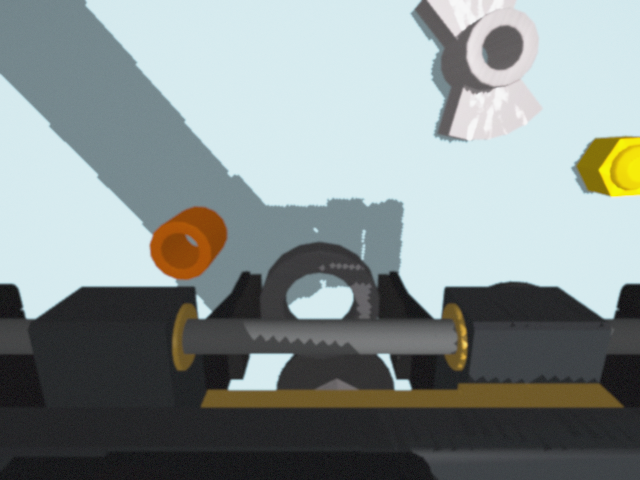

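```bash
python3 - <<'E'
from h import *
s=arm.get_state();p=arm.get_image("wrist");T=np.array(s["tcp_rot"])
for v in(242,272,297):print(v,[np.round(T.T@(at(p,320,v,s["eef_pos"][2]+z,s)-s["eef_pos"]),4)[0] for z in(.01,.003,-.004)])
for a in(0,.003,.006):
  print(a,[np.round([proj(p,s["eef_pos"]+T@np.array([a+x,y,-z]),s) for x,y in((r,0),(-r,0),(0,r),(0,-r))],0).tolist() for r,z in((.027,.01),(.016,.01),(.027,-.004))])
cv2.imwrite("pics/w11c.png",cv2.resize(p["pixels"][230:370,240:400,::-1],None,fx=4,fy=4,interpolation=cv2.INTER_CUBIC))
E
```

```text
242 [np.float64(0.029), np.float64(0.0268), np.float64(0.0246)]
272 [np.float64(0.0155), np.float64(0.0126), np.float64(0.0098)]
297 [np.float64(0.0037), np.float64(0.0003), np.float64(-0.0031)]
0 [[[320.0, 247.0], [320.0, 358.0], [381.0, 305.0], [259.0, 305.0]], [[320.0, 271.0], [320.0, 337.0], [356.0, 305.0], [284.0, 305.0]], [[320.0, 237.0], [320.0, 341.0], [377.0, 291.0], [263.0, 291.0]]]
0.003 [[[320.0, 240.0], [320.0, 352.0], [382.0, 298.0], [259.0, 299.0]], [[320.0, 264.0], [320.0, 331.0], [356.0, 299.0], [284.0, 299.0]], [[320.0, 231.0], [320.0, 336.0], [377.0, 285.0], [263.0, 285.0]]]
0.006 [[[320.0, 233.0], [320.0, 346.0], [382.0, 292.0], [258.0, 292.0]], [[320.0, 258.0], [320.0, 325.0], [357.0, 292.0], [283.0, 292.0]], [[320.0, 224.0], [320.0, 330.0], [377.0, 279.0], [263.0, 279.0]]]
```

View pics/w11c.png

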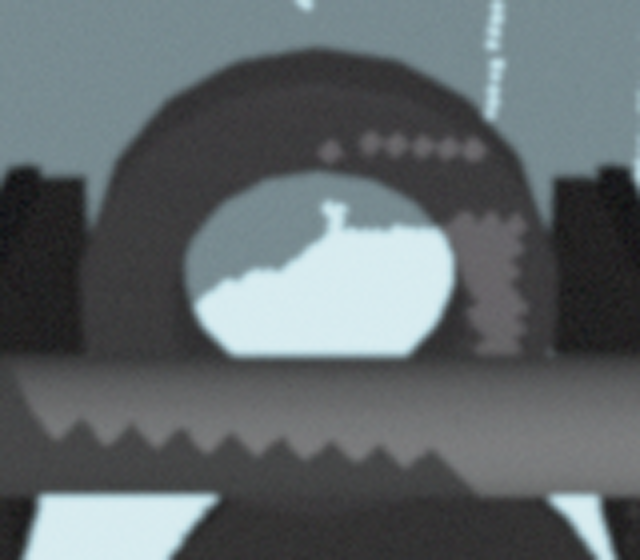

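```bash
python3 -m inch '[[0.3,1.6,0,0,0,0,0.5],[0.5,3.2,0,0,0,0,0.5],[0.6,3.7,0,0,0,0,0.5],[0.6,3.7,0,0,0,0,0.5],[0.6,3.7,0,0,0,0,0.5],[0.6,3.7,0,0,0,0,0.5],[0.6,3.7,0,0,0,0,0.5],[0.6,3.7,0,0,0,0,0.5],[0.6,3.7,0,0,0,0,0.5],[0.5,3.2,0,0,0,0,0.5],[0.3,1.7,0,0,0,0,0.5],[0,0.3,0,0,0,0,0.5]]'
python3 -m inch '[[0,0,0,0,0,0,0.5],[0,0,0,0,0,0,0.5],[0,0,0,0,0,0,0.5],[0,0,0,0,0,0,0.5],[0,0,0,0,0,0,0.5],[0,0,0,0,0,0,0.5]]'
python3 - <<'E'
from h import *
s,p=look("wrist",["sleeve_mid"],dict(sleeve_mid=.031),"w12");to(.637,.228,.060)
E
```

```text
time_s: 23.3
eef_pos: [0.6368, 0.2349, 0.1366]
tcp_rot: [[-0.768, 0.641, -0.002], [0.641, 0.768, 0.002], [0.003, 0.0, -1.0]]
force: [-1.6, 0.0, -0.2]
grip_width: 0.0533
time_s: 23.8
eef_pos: [0.6371, 0.2272, 0.1395]
tcp_rot: [[-0.763, 0.647, 0.0], [0.647, 0.763, 0.0], [-0.0, 0.001, -1.0]]
force: [-1.0, -0.5, -1.8]
grip_width: 0.0531
sleeve_mid 0.87 [294.0, 199.0, 60.0, 52.0] [0.6357 0.2324]
sleeve_mid 0.18 [0.0, 70.0, 58.0, 146.0] [0.4588 0.1143]
shift cm [0.03 0.01 7.94] dist 7.9 jaw deg 49.8 tilt [0. 0.]
```

View pics/w12.png

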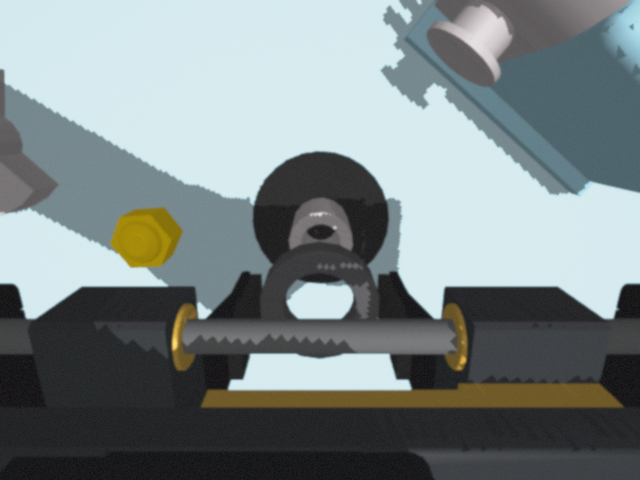

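```bash
python3 -m inch '[[0,0,1.5,0,0,0,0.5],[0,0,2,0,0,0,0.5],[0,0,1.5,0,0,0,0.5],[0,0,1,0,0,0,0.5],[0,0,0.7,0,0,0,0.5],[0,0,0.4,0,0,0,0.5],[0,0,0.2,0,0,0,0.5],[0,0,0,0,0,0,0.5],[0,0,0,0,0,0,0.5],[0,0,0,0,0,0,0.5],[0,0,0,0,0,0,0.5]]'
python3 -c "
from h import *
to(.637,.228,.060)
look('wrist',[],Z,'w13')"
```

```text
time_s: 24.82
eef_pos: [0.6376, 0.2282, 0.0669]
tcp_rot: [[-0.764, 0.646, 0.001], [0.646, 0.764, 0.001], [-0.001, 0.001, -1.0]]
force: [0.1, 0.2, -0.8]
grip_width: 0.0536
shift cm [ 0.04 -0.06  0.69] dist 0.7 jaw deg 49.8 tilt [0.001 0.001]
```

View pics/w13.png

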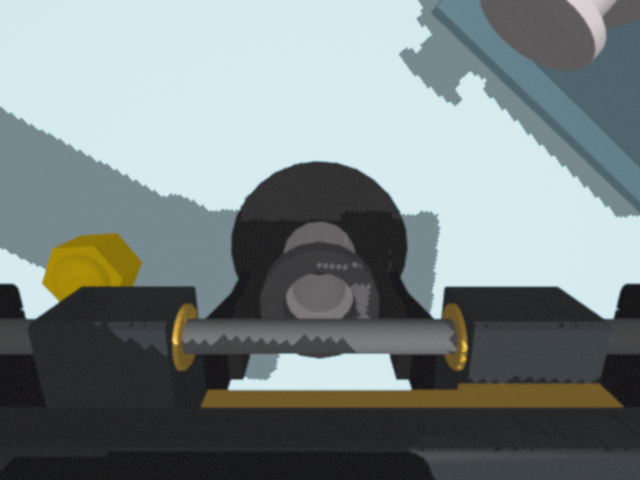

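```bash
python3 -m inch '[[0,0,0.2,0,0,0,0.5],[0,0,0.2,0,0,0,0.5],[0,0,0.1,0,0,0,0.5],[0,0,0,0,0,0,0.5],[0,0,0,0,0,0,0.5],[0,0,0,0,0,0,0.5]]'
python3 -c "
from h import *
to(.637,.228,.060)"
```

```text
time_s: 25.37
eef_pos: [0.6372, 0.228, 0.0611]
tcp_rot: [[-0.764, 0.646, 0.0], [0.646, 0.764, 0.0], [-0.0, 0.0, -1.0]]
force: [0.2, -0.6, -1.3]
grip_width: 0.0532
shift cm [ 0.01 -0.01  0.11] dist 0.1 jaw deg 49.8 tilt [0. 0.]
```

```bash
python3 -m inch '[[0,0,0.1,0,0,0,0.5],[0,0,0,0,0,0,0.5],[0,0,0,0,0,0,0.5],[0,0,0,0,0,0,0.5]]'
python3 -m inch '[[0,0,0,0,0,0,0.75],[0,0,0,0,0,0,0.75],[0,0,0,0,0,0,0.8],[0,0,0,0,0,0,0.9],[0,0,0,0,0,0,0.9],[0,0,0,0,0,0,0.9],[0,0,0,0,0,0,0.9]]'
python3 -m inch '[[0,0,-0.5,0,0,0,1],[0,0,-1,0,0,0,1],[0,0,-2,0,0,0,1],[0,0,-2.5,0,0,0,1],[0,0,-2,0,0,0,1],[0,0,0,0,0,0,1],[0,0,0,0,0,0,1],[0,0,0,0,0,0,1],[0,0,0,0,0,0,1]]'
python3 -c "
from h import *
look('wrist',['seal_mid','sleeve_mid'],dict(seal_mid=.063,sleeve_mid=.031),'w14')
look('scene',[],Z,'s14')
to(.428,.077,.15)"
python3 -c "
import cv2
p=cv2.imread('pics/s14.png');cv2.imwrite('pics/s14c.png',cv2.resize(p[300:390,340:440],None,fx=6,fy=6,interpolation=cv2.INTER_CUBIC))"
```

```text
time_s: 25.7
eef_pos: [0.6372, 0.228, 0.0602]
tcp_rot: [[-0.764, 0.646, 0.0], [0.646, 0.764, 0.0], [-0.0, 0.0, -1.0]]
force: [0.7, 0.2, 0.5]
grip_width: 0.0532
time_s: 26.28
eef_pos: [0.6372, 0.228, 0.0601]
tcp_rot: [[-0.764, 0.646, 0.0], [0.646, 0.764, 0.0], [-0.0, 0.0, -1.0]]
force: [0.5, 0.2, 0.2]
grip_width: 0.0775
time_s: 27.03
eef_pos: [0.6363, 0.2278, 0.139]
tcp_rot: [[-0.764, 0.646, -0.002], [0.646, 0.764, -0.001], [0.001, -0.002, -1.0]]
force: [0.2, -0.6, -0.0]
grip_width: 0.0872
seal_mid 0.57 [279.0, 206.0, 82.0, 84.0] [0.6385 0.2263]
seal_mid 0.33 [298.0, 198.0, 45.0, 68.0] [0.6304 0.2336]
sleeve_mid 0.85 [300.0, 200.0, 45.0, 70.0] [0.6397 0.2273]
shift cm [  6.2  -24.99  -1.05] dist 25.8 jaw deg 49.8 tilt [-0.001 -0.001]
```

View pics/w14.png

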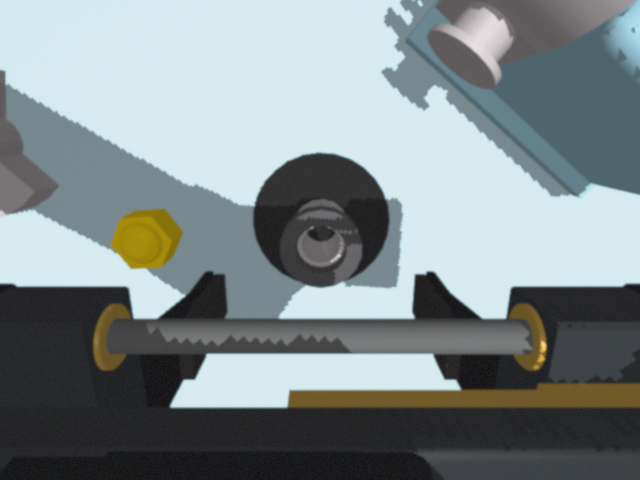

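View pics/s14c.png

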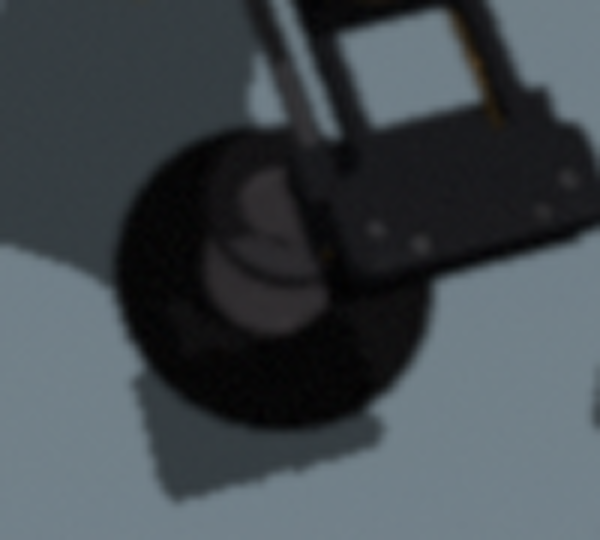

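```bash
python3 - <<'E'
from h import *
s=arm.get_state();p=arm.get_image("wrist")
cv2.imwrite("pics/w14c.png",cv2.resize(p["pixels"][180:310,240:400,::-1],None,fx=5,fy=4.5,interpolation=cv2.INTER_CUBIC)[:600])
c=(.6375,.2278)
for r,z in((.027,.07),(.016,.07),(.013,.056),(.016,.056)):
  print(r,z,[np.round(proj(p,[c[0]+r*dx,c[1]+r*dy,z],s),1).tolist() for dx,dy in((-.764,.646),(.764,-.646),(.646,.764),(-.646,-.764))])
E
```

```text
0.027 0.07 [[320.8, 207.3], [320.8, 287.2], [362.9, 248.5], [278.7, 248.5]]
0.016 0.07 [[320.8, 224.4], [320.8, 271.7], [345.8, 248.5], [295.8, 248.5]]
0.013 0.056 [[320.7, 223.2], [320.7, 259.9], [340.0, 241.8], [301.5, 241.8]]
0.016 0.056 [[320.8, 218.9], [320.7, 264.0], [344.4, 241.8], [297.1, 241.8]]
```

View pics/w14c.png

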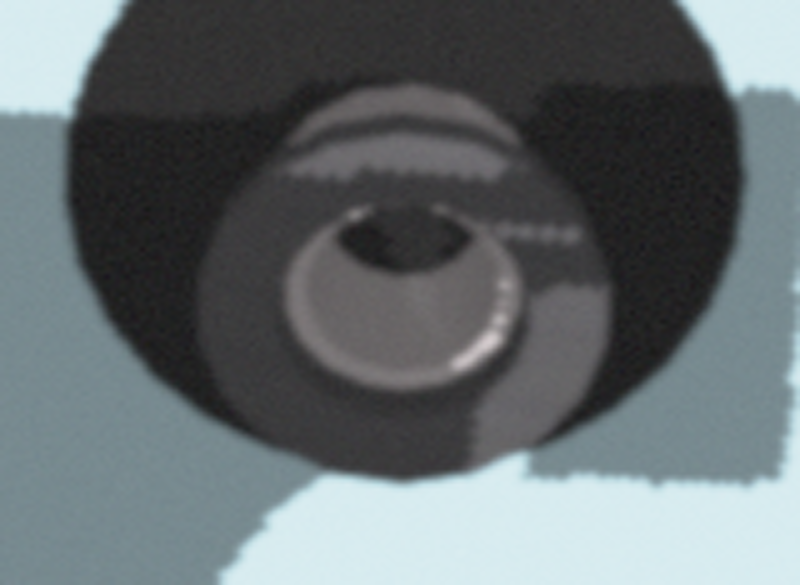

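```bash
python3 -m inch '[[0.4,-1.6,0,0,0,0,1],[0.8,-3.2,0,0,0,0,1],[0.9,-3.6,0,0,0,0,1],[0.9,-3.6,0,0,0,0,1],[0.9,-3.6,0,0,0,0,1],[0.9,-3.6,0,0,0,0,1],[0.8,-3.2,0,0,0,0,1],[0.6,-2.4,0,0,0,0,1],[0,-0.2,0,0,0,-0.09,1],[0,0,0,0,0,-0.09,1],[0,0,0,0,0,-0.085,1],[0,0,0,0,0,0,1]]'
python3 -m inch '[[0,0,0,0,0,0,1],[0,0,0,0,0,0,1],[0,0,0,0,0,0,1]]'
python3 - <<'E'
from h import *
s,p=look("wrist",["rotor_mid"],Z,"w15");to(.428,.077,.014,65)
E
```

```text
time_s: 28.28
eef_pos: [0.4283, 0.0769, 0.1402]
tcp_rot: [[-0.907, 0.421, 0.0], [0.421, 0.907, 0.001], [-0.0, 0.001, -1.0]]
force: [-0.1, 0.5, 0.3]
grip_width: 0.0869
time_s: 28.53
eef_pos: [0.4284, 0.0771, 0.14]
tcp_rot: [[-0.906, 0.424, -0.0], [0.424, 0.906, -0.0], [0.0, -0.0, -1.0]]
force: [-0.4, 0.6, 0.7]
grip_width: 0.087
rotor_mid 0.95 [274.0, 153.0, 88.0, 140.0] [0.4242 0.0782]
shift cm [ 0.03 -0.02 12.59] dist 12.6 jaw deg 64.9 tilt [-0. -0.]
turn about tool z rad -0.001 rows>= 0.0097813751516485
```

View pics/w15.png

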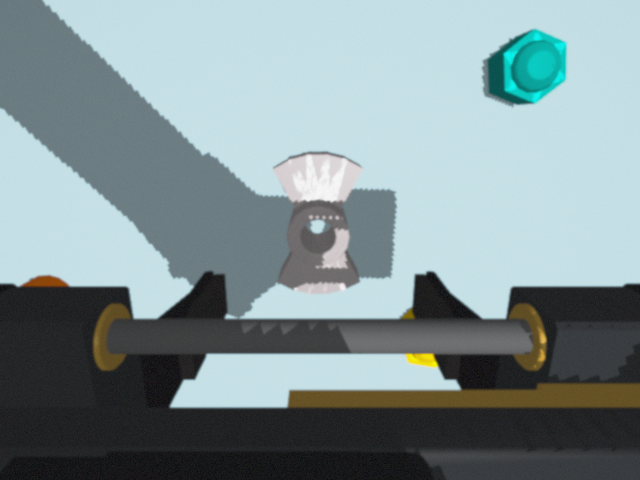

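```bash
python3 - <<'E'
from h import *
s=arm.get_state();p=arm.get_image("wrist");T=np.array(s["tcp_rot"])
w=at(p,318,236,.052,s);print(w,T.T@(w-s["eef_pos"]))
E
python3 -m inch '[[0,0,2,0,0,0,1],[0,0,3,0,0,0,1],[0,0,3,0,0,0,1],[0,0,2,0,0,0,1],[0,0,1,0,0,0,1],[0,0,0.6,0,0,0,1],[0,0,0.3,0,0,0,1],[0,0,0,0,0,0,1],[0,0,0,0,0,0,1]]'
python3 -c "
from h import *
to(.427,.077,.014,65)"
```

```text
[0.42624241 0.07713021 0.052     ] [ 0.00194683 -0.0008722   0.08793946]
time_s: 29.43
eef_pos: [0.4294, 0.0774, 0.0221]
tcp_rot: [[-0.906, 0.423, 0.002], [0.423, 0.906, 0.001], [-0.001, 0.001, -1.0]]
force: [0.4, 0.8, -0.5]
grip_width: 0.0871
shift cm [ 0.2  -0.14  0.81] dist 0.8 jaw deg 65.0 tilt [0.002 0.001]
turn about tool z rad -0.001 rows>= 0.004273984485591818
```

```bash
python3 -m inch '[[0.1,-0.05,0.5,0,0,0,1],[0,0,0.2,0,0,0,1],[0,0,0,0,0,0,1],[0,0,0,0,0,0,1],[0,0,0,0,0,0,1]]'
python3 -m inch '[[0,0,0,0,0,0,0.38],[0,0,0,0,0,0,0.38],[0,0,0,0,0,0,0.38],[0,0,0,0,0,0,0.38],[0,0,0,0,0,0,0.38],[0,0,0,0,0,0,0.38],[0,0,0,0,0,0,0.38],[0,0,0,0,0,0,0.38],[0,0,0,0,0,0,0.38],[0,0,0,0,0,0,0.38]]' 45
python3 -m inch '[[0,0,0,0,0,0,0.38],[0,0,-0.5,0,0,0,0.38],[0,0,-1,0,0,0,0.38],[0,0,-2,0,0,0,0.38],[0,0,-3,0,0,0,0.38],[0,0,-3,0,0,0,0.38],[0,0,-2,0,0,0,0.38],[0,0,-1,0,0,0,0.38],[0,0,0,0,0,0,0.38],[0,0,0,0,0,0,0.38],[0,0,0,0,0,0,0.38]]'
python3 - <<'E'
from h import *
s,p=look("wrist",["rotor_mid"],Z,"w16");to(*PADS["mid"],.14)
E
```

```text
time_s: 29.85
eef_pos: [0.4274, 0.0771, 0.0142]
tcp_rot: [[-0.906, 0.423, 0.0], [0.423, 0.906, 0.0], [-0.0, 0.0, -1.0]]
force: [-0.7, -0.4, 0.4]
grip_width: 0.0869
time_s: 30.68
eef_pos: [0.4272, 0.0769, 0.0141]
tcp_rot: [[-0.906, 0.423, -0.0], [0.423, 0.906, -0.0], [0.0, -0.0, -1.0]]
force: [-0.5, -0.4, 0.2]
grip_width: 0.0434
time_s: 31.6
eef_pos: [0.4258, 0.0767, 0.1373]
tcp_rot: [[-0.906, 0.423, -0.003], [0.423, 0.906, -0.001], [0.002, -0.002, -1.0]]
force: [-0.5, 0.6, -6.9]
grip_width: 0.0435
rotor_mid 0.59 [237.0, 176.0, 164.0, 214.0] [0.465  0.0583]
shift cm [-23.69  -0.38  -0.33] dist 23.7 jaw deg 65.0 tilt [-0.003 -0.001]
```

View pics/w16.png

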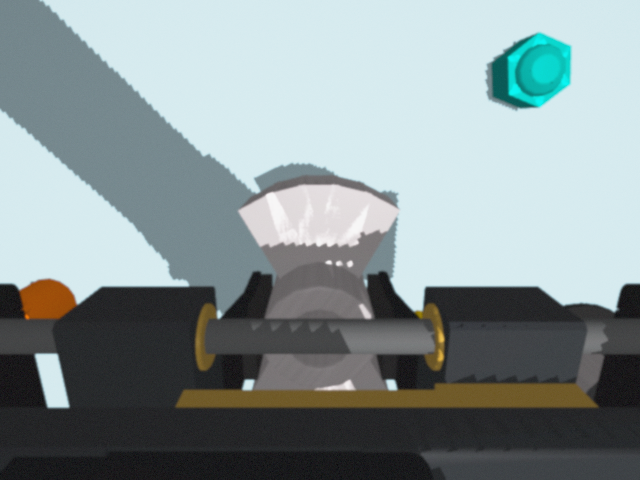

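```bash
python3 - <<'E'
from h import *
s=arm.get_state();p=arm.get_image("wrist");T=np.array(s["tcp_rot"])
for z,v in((.014,184),(-.014,176)):
  print(T.T@(at(p,320,v,s["eef_pos"][2]+z,s)-s["eef_pos"]))
E
python3 -m inch '[[-1.2,0,0,0,0,0,0.38],[-2.3,0,0,0,0,0,0.38],[-2.8,0,0,0,0,0,0.38],[-2.8,0,0,0,0,0,0.38],[-2.8,-0.1,0,0,0,0,0.38],[-2.8,0,0,0,0,0,0.38],[-2.8,-0.1,0,0,0,0,0.38],[-2.6,0,0,0,0,0,0.38],[-1.9,0,0,0,0,0,0.38],[-1.1,0,0,0,0,0,0.38],[-0.5,0,0,0,0,0,0.38],[0,0,0,0,0,0,0.38]]'
python3 -m inch '[[0,0,0,0,0,0,0.38],[0,0,0,0,0,0,0.38],[0,0,0,0,0,0,0.38],[0,0,0,0,0,0,0.38],[0,0,0,0,0,0,0.38],[0,0,0,0,0,0,0.38]]'
python3 - <<'E'
from h import *
s,p=look("wrist",["rotor_mid"],Z,"w17");to(*PADS["mid"],.020)
E
```

```text
[ 0.05422375  0.00020668 -0.01387044]
[0.05344247 0.0002852  0.01412765]
time_s: 32.75
eef_pos: [0.6403, -0.0252, 0.1374]
tcp_rot: [[-0.906, 0.424, -0.002], [0.424, 0.906, -0.001], [0.001, -0.002, -1.0]]
force: [-0.4, 0.4, -7.0]
grip_width: 0.0435
time_s: 33.25
eef_pos: [0.6401, -0.0243, 0.1394]
tcp_rot: [[-0.906, 0.423, 0.0], [0.423, 0.906, 0.0], [-0.0, 0.001, -1.0]]
force: [-0.3, -0.9, -6.0]
grip_width: 0.0434
rotor_mid 0.9 [238.0, 179.0, 162.0, 214.0] [ 0.6826 -0.0443]
shift cm [ 0.   -0.29 11.93] dist 11.9 jaw deg 65.0 tilt [0. 0.]
```

View pics/w17.png

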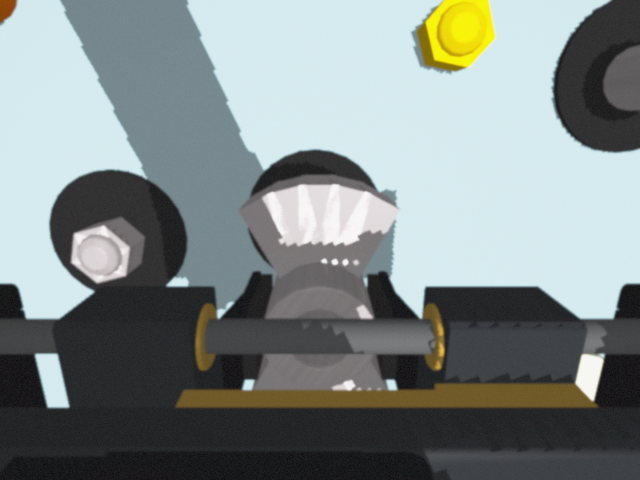

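```bash
python3 - <<'E'
from h import *
s=arm.get_state();p=arm.get_image("wrist")
print(padfit(p,s,[(252,188),(268,167),(290,155),(315,150),(345,156),(370,176),(249,240),(258,258)]))
q=arm.get_image("top");print(at(q,285,128,.09))
E
```

```text
(array([ 0.63709593, -0.02761143]), np.float64(0.0014269269733087203))
[0.79194378 0.08513171 0.09      ]
```

```bash
python3 -m inch '[[0.05,-0.15,1.5,0,0,0,0.38],[0,-0.15,2.5,0,0,0,0.38],[0,0,2.5,0,0,0,0.38],[0,0,2,0,0,0,0.38],[0,0,1.2,0,0,0,0.38],[0,0,0.8,0,0,0,0.38],[0,0,0.5,0,0,0,0.38],[0,0,0.3,0,0,0,0.38],[0,0,0,0,0,0,0.38],[0,0,0,0,0,0,0.38],[0,0,0,0,0,0,0.38]]'
python3 -c "
from h import *
to(.638,-.0268,.0200)"
```

```text
time_s: 34.37
eef_pos: [0.6395, -0.0272, 0.0273]
tcp_rot: [[-0.906, 0.423, 0.002], [0.423, 0.906, 0.0], [-0.002, 0.001, -1.0]]
force: [0.1, -0.2, -6.8]
grip_width: 0.043
shift cm [ 0.15 -0.03  0.73] dist 0.7 jaw deg 65.0 tilt [0.002 0.   ]
```

```bash
python3 -m inch '[[0,0,0.2,0,0,0,0.38],[0,0,0.2,0,0,0,0.38],[0,0,0.2,0,0,0,0.38],[0,0,0,0,0,0,0.38],[0,0,0,0,0,0,0.38],[0,0,0,0,0,0,0.38]]'
python3 -c "
from h import *
to(.638,-.0268,.0200)"
```

```text
time_s: 34.87
eef_pos: [0.6387, -0.027, 0.0202]
tcp_rot: [[-0.906, 0.423, 0.0], [0.423, 0.906, 0.0], [-0.0, 0.0, -1.0]]
force: [-0.2, 0.4, -5.3]
grip_width: 0.0435
shift cm [ 0.08 -0.01  0.02] dist 0.1 jaw deg 65.0 tilt [0. 0.]
```

```bash
python3 -m inch '[[0,0,0.1,0,0,0,0.38],[0,0,0,0,0,0,0.38],[0,0,0,0,0,0,0.38],[0,0,0,0,0,0,0.38]]'
python3 -m inch '[[0,0,0,0,0,0,0.9],[0,0,0,0,0,0,0.9],[0,0,0,0,0,0,0.9],[0,0,0,0,0,0,0.9],[0,0,0,0,0,0,0.9],[0,0,0,0,0,0,0.9],[0,0,0,0,0,0,0.9]]'
python3 -m inch '[[0,0,-0.5,0,0,0,1],[0,0,-1.5,0,0,0,1],[0,0,-3,0,0,0,1],[0,0,-3,0,0,0,1],[0,0,-3,0,0,0,1],[0,0,-3,0,0,0,1],[0,0,-1,0,0,0,1],[0,0,0,0,0,0,1],[0,0,0,0,0,0,1],[0,0,0,0,0,0,1],[0,0,0,0,0,0,1]]'
python3 -c "
from h import *
look('wrist',['rotor_mid','seal_mid','nut_mid'],dict(rotor_mid=.032,seal_mid=.063,nut_mid=.023),'w18')"
```

```text
time_s: 35.2
eef_pos: [0.6388, -0.027, 0.0201]
tcp_rot: [[-0.906, 0.423, 0.0], [0.423, 0.906, 0.001], [-0.0, 0.001, -1.0]]
force: [-3.9, 1.5, 4.9]
grip_width: 0.0435
time_s: 35.78
eef_pos: [0.6387, -0.0271, 0.019]
tcp_rot: [[-0.906, 0.423, 0.0], [0.423, 0.906, -0.0], [-0.0, 0.0, -1.0]]
force: [0.2, 0.3, 0.7]
grip_width: 0.0763
time_s: 36.7
eef_pos: [0.6373, -0.0269, 0.1668]
tcp_rot: [[-0.906, 0.423, -0.004], [0.423, 0.906, -0.0], [0.003, -0.002, -1.0]]
force: [0.0, 0.3, 0.0]
grip_width: 0.0869
rotor_mid 0.8 [277.0, 152.0, 84.0, 135.0] [ 0.6356 -0.0264]
seal_mid 0.73 [625.0, 51.0, 15.0, 62.0] [0.6313 0.2019]
nut_mid 0.91 [98.0, 213.0, 66.0, 56.0] [ 0.5871 -0.1792]
nut_mid 0.57 [414.0, 6.0, 67.0, 72.0] [0.5557 0.1145]
```

View pics/w18.png

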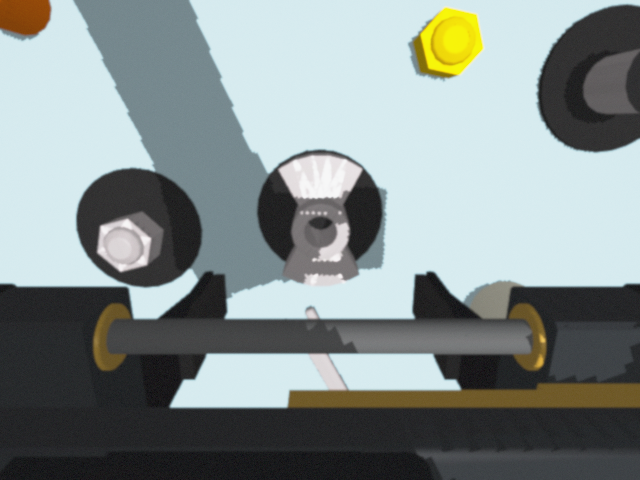

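```bash
python3 -m inch '[[1,0,-1,0,0,0,1],[2,0,-1,0,0,0,1],[2,0,-1,0,0,0,1],[2,0,-1,0,0,0,1],[2,0,-1,0,0,0,1],[2,0,-1,0,0,0,1],[1,0,0,0,0,0,1],[0,0,0,0,0,0,1],[0,0,0,0,0,0,1],[0,0,0,0,0,0,1],[0,0,0,0,0,0,1]]'
python3 - <<'E'
from h import *
Q=dict(rotor_mid=.032,seal_mid=.063,nut_mid=.023,sleeve_mid=.031)
look("scene",Q,Q,"s19");look("wrist",Q,Q,"w19");look("top",Q,Q,"t19")
E
python3 -c "
import cv2
p=cv2.imread('pics/s19.png');cv2.imwrite('pics/s19c.png',cv2.resize(p[200:400,220:440],None,fx=3,fy=3,interpolation=cv2.INTER_CUBIC))"
```

```text
time_s: 37.82
eef_pos: [0.5303, 0.0228, 0.2283]
tcp_rot: [[-0.906, 0.424, -0.001], [0.424, 0.906, -0.001], [0.0, -0.001, -1.0]]
force: [-0.1, 0.0, -0.5]
grip_width: 0.0872
rotor_mid 0.91 [260.0, 257.0, 52.0, 44.0] [ 0.6405 -0.0202]
seal_mid 0.85 [372.0, 321.0, 30.0, 28.0] [0.641  0.2264]
seal_mid 0.17 [431.0, 327.0, 107.0, 138.0] [0.6438 0.4373]
nut_mid 0.97 [350.0, 274.0, 22.0, 24.0] [0.5595 0.1179]
nut_mid 0.88 [443.0, 255.0, 19.0, 25.0] [0.4047 0.2595]
nut_mid 0.67 [233.0, 221.0, 22.0, 20.0] [ 0.5903 -0.1769]
sleeve_mid 0.78 [375.0, 326.0, 21.0, 29.0] [0.6405 0.2275]
sleeve_mid 0.74 [290.0, 166.0, 18.0, 23.0] [ 0.3959 -0.1617]
sleeve_mid 0.34 [232.0, 221.0, 25.0, 20.0] [ 0.5927 -0.1722]
rotor_mid 0.58 [288.0, 261.0, 64.0, 101.0] [ 0.6334 -0.0244]
seal_mid 0.8 [545.0, 192.0, 67.0, 65.0] [0.6385 0.228 ]
nut_mid 0.84 [390.0, 162.0, 52.0, 47.0] [0.5541 0.1154]
nut_mid 0.42 [154.0, 305.0, 20.0, 13.0] [ 0.5662 -0.1776]
sleeve_mid 0.72 [38.0, 129.0, 81.0, 53.0] [ 0.3929 -0.1599]
sleeve_mid 0.57 [524.0, 188.0, 66.0, 50.0] [0.6357 0.229 ]
rotor_mid 0.58 [328.0, 173.0, 23.0, 41.0] [ 0.6491 -0.0465]
seal_mid 0.6 [208.0, 185.0, 27.0, 23.0] [0.6321 0.2362]
nut_mid 0.76 [388.0, 210.0, 16.0, 19.0] [ 0.5884 -0.1852]
nut_mid 0.63 [206.0, 291.0, 22.0, 19.0] [0.3863 0.2482]
sleeve_mid 0.62 [380.0, 289.0, 17.0, 22.0] [ 0.393  -0.1663]
```

View pics/s19c.png

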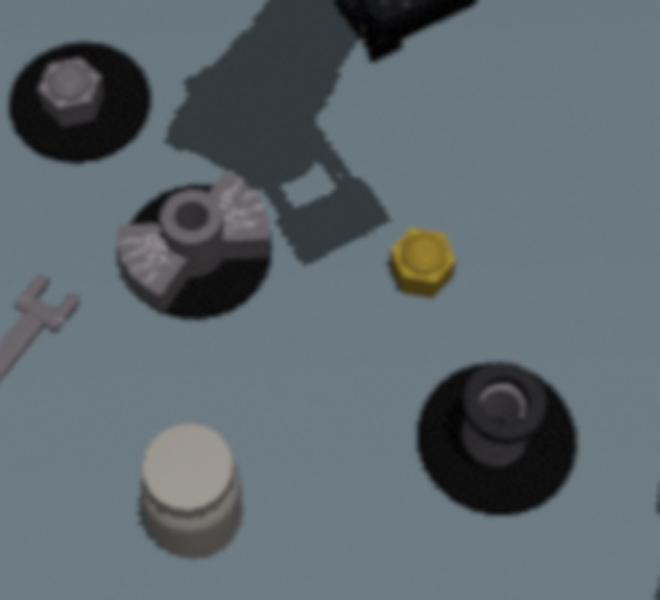

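View pics/w19.png

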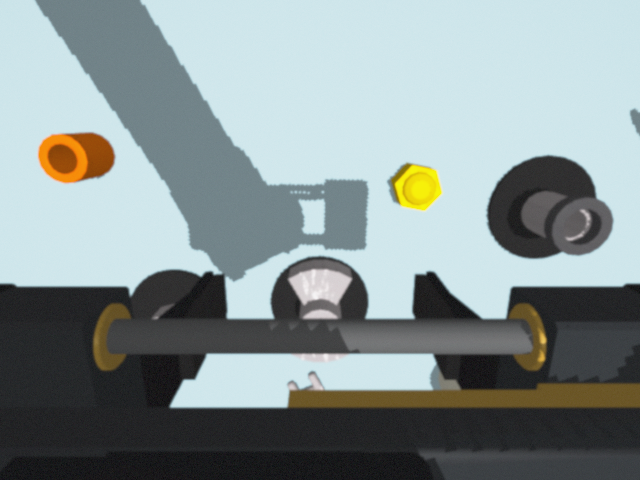

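```bash
python3 - <<'E'
from h import *
p=arm.get_image("scene")
f=lambda u,v:(220+u/3,200+v/3)
for n,uv,z in(("nut dome",(70,79),.036),("rotor hub",(191,216),.058),("seal",(504,402),.070)):print(n,at(p,*f(*uv),z).round(4))
s=arm.get_state();print(s["force"],s["grip_width"],s["time_s"])
arm.sign_off()
E
```

```text
nut dome [ 0.587  -0.1799  0.036 ]
rotor hub [ 0.6399 -0.0258  0.058 ]
seal [0.6413 0.2288 0.07  ]
[ 0.24248099 -0.97051024 -0.84904103] 0.0871286466116218 38.6167
the job is handed in; nothing more can be done
```

The job is done and handed in at about 38.6 s; `sign_off` gives no verdict. The pump body stands at the left, so the grey sleeve went on pad_left, the rotor on pad_mid, the grey nut on pad_right, and the seal ring on top of the sleeve. The orange sleeve and the turquoise and yellow nuts were not touched.

- **Nut:** the last scene picture puts it about 2 mm from its pad's centre (about 3 mm in the wrist picture).
- **Rotor:** the same picture puts its hub about 2 mm from its pad's centre.
- **Sleeve:** I let it go about 2 mm from its pad's centre.
- **Seal ring:** a close wrist picture shows it lying flat and about 2 mm off the sleeve's axis. The last scene picture reads it about 4 mm from where the sleeve was let go, still within 8 mm.
- **Upright and released:** all four looked upright in the pictures. The gripper was open and well above the parts.

Some checks disagreed: in the last top view the network's boxes came out farther off, by about 22 mm for the rotor and 12 mm for the seal, probably because the arm hid part of them there. Its nut box on the last wrist picture was also about 19 mm off, because that nut was mostly hidden by a finger. I set these aside because the scene view and the closer wrist views agreed with each other. The measured wrist force stayed at 7 N or below in every reading.

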